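# Stagger the washed ink trays

### The arm

A 7-joint arm with a two-finger parallel gripper is mounted at the origin on the work surface. World frame = base frame: x ahead of the robot, y to its left, z up, the work surface at z = 0. Lengths are in m, angles in rad, forces in N, time in s.
With the tool pointing down it reaches from about 0.35 to 0.9 m from the base axis. Payload 19.9 kg.
Tool frame: the origin (TCP) lies midway between the tips of the shut fingers; the grasp point (between the pads) lies 19 mm behind it (arm.grip_depth is the distance from the TCP to the grasp point, in m); z points along the fingers, y is the line along which they close (so a half turn about z gives the same grasp; the last joint's range is limited). The gripper opens to 85 mm and grips with 20 to 120 N. Pads are 22 mm wide; open, the fingers measure 114 mm over their backs; the gripper's body (76 mm by 85 mm) begins 54 mm behind the grasp point. The pads swing forward as they close: fully open they stand 13 mm farther back than shut.
Start: joints at [-1.341, 0.417, -0.01, 1.614, 0.005, 1.111, -0.053], TCP at [0.167, 0.602, 0.194] pointing down, gripper open.
Joint ranges: [-2.81, 2.81], [-0.39, 2.02], [-1.27, 1.25], [0.06, 2.57], [-1.19, 4.33], [0.19, 2], [-2.82, 2.82]. Speed limits (rad/s): [1.89, 1.89, 2.39, 2.39, 3.01, 3.01, 3.01].

### API

Orientations are given as a unit quaternion [w, x, y, z].
In Python, from cell import arm gives the robot as it stands.
- The arm moves only by the tool play_rows, never from a script. Its argument "increments" is a list of rows, each a list of 3 entries, a list of its own where there are three numbers: the shift along the tool's x, y, z in m, then the turn, a rotation vector about the tool's x, y, z in degrees, then the opening, from 0 (shut) to 1 (fully open). A call has 1 to 10 rows; each row is the pose to reach, as a shift and turn from the pose commanded when the call began, along the tool's axes at that moment; what a row does not reach only later rows make up. A row lasts 1/12 s, in which the tool goes at most 41.7 mm and 7.16 degrees, less where a joint would pass 70% of its speed; a pose out of reach is approached as far as the arm can. A call with a gripper value outside its range is refused whole. The fingers move at their own pace and stop on an object; "squeeze" is the grip in N (left out, the last holds). Time passes only in rows, so rows that repeat a pose let the fingers close. It gives the time, the measured TCP pose, the force, the opening and the grip force at its end, in the units of the state.
- arm.get_obs(): the state, without advancing time (a new reading comes with each control period).
- arm.read_camera(name): name is "scene" or "top" or "wrist"; returns a dict with "image" (384x512x3 uint8, blue, green, red), "camera_matrix" (3x3 intrinsics, pixels), "R" (3x3) and "t" (3): a world point X has camera coordinates R X + t. Camera axes: x right, y down, z forward; pixel columns grow to the right and rows downward; lengths in m; the calibration is good to about 2 mm. A picture is of the moment at which its call begins. There is no depth.
- arm.hand_in(): hands the job in; it is judged then, once.
Trained networks look in the newest picture that a camera, given by its name, has taken for a name from the list of things; names that differ only in an ending like _2 or _b are one class to them, and where a whole thing is asked for, a point or a joint stands for the part that bears it (a point fixed in the world has none). Each returns a list of dicts, best first, with "score" (0 to 1); they miss things now and then, are a little off and sometimes report something else, mostly with a low value. They report only what shows in the picture. A call takes as long as a camera call. They do not tell look-alikes from the thing itself.
- arm.recognise(camera, thing): "xy" ([column, row] in pixels, amid what is visible of it).
The state is a dict: "clock": time; "joints": joint angles; "qd": joint speeds; "tau": joint torques, N m; "position": TCP position; "ee_rot": TCP orientation; "force": force on the tool from outside, world axes, zero at the start; "wrist_torque": the same for the moment, N m; "gripper_width": finger opening in m; "grasp_force": force on a finger pad.
Only numpy, scipy, OpenCV 4.12 (cv2) and the standard library are available. Lean on these libraries where they do the work, as an engineer would, in place of code of your own. Each camera call takes 0.05 s, during which the arm holds its last target. There are 200 camera calls.

### The job

Stack the washed ink trays on the grey tray that is screwed to the stand, open side up and staggered like bricks: first the yellow one, sticking out over one end of the grey one (either end) with its underside groove dropped over the grey end wall, then the orange one shifted back the other way so that it is straight above the grey one, its groove over the yellow end wall. After the yellow tray is stacked, take the orange one out of the draining rack, lay it flat, open side up, on the cork mat and let go, then take it afresh and stack it. Every tray must be fully down, level and let go; leave the two bottles and the spatula alone.

Things in the scene. Friction and masses are not known exactly. Their poses are not given: they have to be found in the camera images.
- base_tray (a point): Centre of the grey tray, fixed on the stand; 17.5 mm above its rib bottoms, 17.5 below its rim. All three trays are alike: 170 mm long (x), 60 wide (y), 35 high (z, out of the open side); floor 4 mm, side walls 6, end walls 8 thick, a 12 mm cross wall at x = 0, all flush at the rim. A tray seated on it has its centre 30 mm higher and 28 mm to one side along x, with 2 mm play each way in x and y.
- stand: Plywood board 260 x 100 x 12 mm fixed to the bench, the grey tray screwed on it along its x; origin at its underside. Above it the grey tray's rib bottoms are at z 12, rim at z 47 mm. A tray put on it unseated stands up to 5 mm too high.
- yellow_tray (a point): Centre (17.5 mm up) of the loose yellow tray, 0.25 kg (varies), flat on the bench, open side up, gripped across its 60 mm width. Under each tray: four cross ribs 5 mm deep, 44 mm long (y), 8 thick, at x = +-43 and +-63 mm, so a 12 mm groove at x = +-53 that takes an end wall of the tray below; inner width 48 mm. The rest of the underside is 5 mm above the rib bottoms.
- orange_tray (a point): Centre of the loose orange tray (17.5 mm from rib bottoms and rim), 0.25 kg (varies). At first on its long side in the rack: x level, y up, open side z level and away from the robot; 60 mm tall. Pinch its upper side's middle from above between underside and rim, 30 mm thick there, pinch centre 2.5 mm to +z of this point.
- rack: Aluminium draining rack fixed to the bench, 104 mm (x) by 180 mm (y); origin at the middle of its underside. Base 6 mm thick; three dividers 5 mm thick along y at x = -45, 0, 45 mm with tops 30 mm above the bench make two 40 mm slots; the orange tray stands in the one at negative x (the robot's side), the other is empty.
- mat_top (a point): Cork mat fixed to the bench, 150 mm (x) by 250 mm (y), 3 mm thick. This point is the middle of its top face.
- bottle_green: Bystander: closed green ink bottle, 68 mm diameter, 170 mm high, standing; origin at the middle of its underside.
- bottle_grey: Bystander: closed dark grey ink bottle, 62 mm diameter, 150 mm high, standing; origin at the middle of its underside.
- spatula: Bystander: orange plastic ink spatula lying flat, 195 mm long (x), 45 mm wide, 16 mm high; origin on its underside about the middle.
Not all that is in view belongs to the job. What is shaped like the part that bears orange_tray but black, purple or turquoise is not meant.

How it is judged:
On the way, in this order (a step that is already met when the one before it is completed fails the run):
1. the yellow tray is seated on the grey one, sticking out over one end, and let go (angle between yellow_tray's own z axis and vertical below 0.03 rad and z of yellow_tray in the frame of base_tray between 0.028 and 0.032 m and y of yellow_tray in the frame of base_tray between -0.006 and 0.006 m and angle between the x axis of yellow_tray and the x axis of base_tray, either way round below 0.1 rad and (x of yellow_tray in the frame of base_tray between 0.022 and 0.034 m or x of yellow_tray in the frame of base_tray between -0.034 and -0.022 m) and contact force between tray_yellow and the fingers below 0.1 N and linear speed of tray_yellow below 0.02 m/s and angular speed of tray_yellow below 0.2 rad/s), for 0.2 s.
2. the orange tray lies flat, open side up, on the cork mat, let go (angle between orange_tray's own z axis and vertical below 0.03 rad and z of orange_tray in the frame of mat_top between 0.0135 and 0.0215 m and x of orange_tray in the frame of mat_top between -0.06 and 0.06 m and y of orange_tray in the frame of mat_top between -0.09 and 0.09 m and contact force between tray_orange and the fingers below 0.1 N and linear speed of tray_orange below 0.02 m/s and angular speed of tray_orange below 0.2 rad/s), for 0.2 s.
At the end, for the whole second after the job is handed in: Yellow centre 30+-2 mm above grey, 28+-6 mm to one side along it, 6 mm across, 0.10 rad parallel; orange centre 60+-2 mm above grey, within 10 mm of straight above, 0.16 rad parallel; both open side up, level within 0.03 rad, at rest, let go (all of step 1 and angle between orange_tray's own z axis and vertical below 0.03 rad and z of orange_tray in the frame of base_tray between 0.058 and 0.062 m and y of orange_tray in the frame of base_tray between -0.01 and 0.01 m and x of orange_tray in the frame of base_tray between -0.01 and 0.01 m and angle between the x axis of orange_tray and the x axis of base_tray, either way round below 0.16 rad and contact force between tray_orange and the fingers below 0.1 N and linear speed of tray_orange below 0.02 m/s and angular speed of tray_orange below 0.2 rad/s); the robot touches nothing.
It fails at once if the green bottle is shifted by more than 30 mm (distance of bottle_green from where it was at the start of the episode above 0.03 m).
It fails at once if the grey bottle is shifted by more than 30 mm (distance of bottle_grey from where it was at the start of the episode above 0.03 m).
It fails at once if the spatula is shifted by more than 30 mm (distance of spatula from where it was at the start of the episode above 0.03 m).
It fails at once if the green bottle is knocked over (angle between bottle_green's own z axis and vertical above 0.5 rad).
It fails at once if the grey bottle is knocked over (angle between bottle_grey's own z axis and vertical above 0.5 rad).
It also fails if it takes over 72 s, if anything falls off the work surface, if the arm or the gripper's body presses on something with over 40 N, if the wrist force passes 120 N, or if a joint passes its speed limit or range.

## Working session

There is one attempt and no reset: what is moved stays moved. The work goes in short steps, Python scripts to look and compute and a tool call to move; the robot and the scene stay as the last step left them, time stands still between calls to the robot, and variables do not carry over. Pictures are saved under pics/ and viewed, at most 10 in all, crops included, and the job is handed in when it is done.

Besides the shell and the picture viewer there is one more tool, called by a JSON object that holds its "op" and its "data", one argument or row to a line. play_rows: Moves the arm, as the interface text tells. Its arguments: {"type":"object","properties":{"increments":{"type":"array"},"squeeze":{"type":"number"}},"required":["increments"]}

```bash
mkdir -p pics; cat > h.py <<'E'
import numpy as np, cv2
from cell import arm
from scipy.spatial.transform import Rotation as R
def Rq(q): return R.from_quat([q[1],q[2],q[3],q[0]])
def snap(n,f=None):
    c=arm.read_camera(n)
    if f: cv2.imwrite('pics/'+f,c['image'])
    return c
def ray(c,uv,z):
    K,Rm,t=map(np.array,(c['camera_matrix'],c['R'],c['t']))
    o=-Rm.T@t; d=Rm.T@np.linalg.inv(K)@np.array([uv[0],uv[1],1.])
    return o+d*(z-o[2])/d[2]
def proj(c,X):
    p=np.array(c['camera_matrix'])@(np.array(c['R'])@np.array(X)+np.array(c['t'])); return p[:2]/p[2]
def st():
    o=arm.get_obs(); print('t',round(o['clock'],2),'p',np.round(o['position'],4),'R\n',np.round(Rq(o['ee_rot']).as_matrix(),3),'w',o['gripper_width'],'F',np.round(o['force'],1),'g',o['grasp_force']); return o
E
python3 - <<'E'
from h import *
st()
for n in('top','scene'):
    c=snap(n,n+'0.png'); print(n,np.round(c['camera_matrix'],1).tolist(),np.round(-np.array(c['R']).T@c['t'],3))
    for th in('base_tray','yellow_tray','orange_tray','rack','mat_top','stand','bottle_green','bottle_grey','spatula'):
        try:print(th,[(round(float(d['score']),2),np.round(d['xy']).tolist(),np.round(ray(c,d['xy'],.02)[:2],3).tolist()) for d in arm.recognise(n,th)][:3])
        except Exception as e: print(th,e)
E
```

```text
t 0.0 p [0.1671 0.6018 0.193 ] R
 [[-0.964  0.268 -0.   ]
 [ 0.268  0.964 -0.001]
 [-0.    -0.001 -1.   ]] w 0.08521587472137976 F [-0.2  0.3  0.1] g 0.0
top [[372.6, 0.0, 256.6], [0.0, 372.6, 197.0], [0.0, 0.0, 1.0]] [0.401 0.006 1.086]
base_tray [(0.83, [162.0, 190.0], [0.525, 0.249])]
yellow_tray [(0.86, [265.0, 143.0], [0.672, -0.042]), (0.54, [346.0, 126.0], [0.731, -0.281])]
orange_tray [(0.69, [205.0, 261.0], [0.327, 0.118]), (0.68, [380.0, 205.0], [0.5, -0.379]), (0.64, [381.0, 266.0], [0.325, -0.382])]
rack [(0.86, [370.0, 193.0], [0.534, -0.35])]
mat_top [(0.65, [288.0, 200.0], [0.508, -0.113])]
stand [(0.58, [160.0, 190.0], [0.524, 0.254])]
bottle_green [(0.93, [198.0, 109.0], [0.767, 0.158])]
bottle_grey [(0.93, [350.0, 128.0], [0.726, -0.291])]
spatula [(0.61, [120.0, 126.0], [0.709, 0.382])]
scene [[413.2, 0.0, 252.6], [0.0, 413.2, 186.1], [0.0, 0.0, 1.0]] [ 1.618 -0.057  0.776]
base_tray [(0.92, [330.0, 201.0], [0.544, 0.248]), (0.39, [240.0, 229.0], [0.664, -0.046])]
yellow_tray [(0.91, [241.0, 231.0], [0.673, -0.041])]
orange_tray [(0.96, [136.0, 197.0], [0.471, -0.38]), (0.88, [144.0, 173.0], [0.311, -0.38]), (0.64, [283.0, 167.0], [0.313, 0.126])]
rack [(0.75, [132.0, 211.0], [0.548, -0.379])]
mat_top [(0.78, [220.0, 203.0], [0.524, -0.104])]
stand [(0.81, [331.0, 203.0], [0.553, 0.251])]
bottle_green [(0.76, [306.0, 231.0], [0.688, 0.148]), (0.44, [330.0, 200.0], [0.54, 0.248])]
bottle_grey [(0.63, [154.0, 232.0], [0.661, -0.296])]
spatula [(0.98, [387.0, 235.0], [0.724, 0.372])]
```

View pics/top0.png

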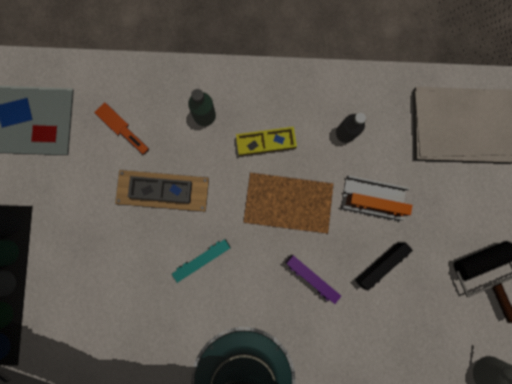

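View pics/scene0.png

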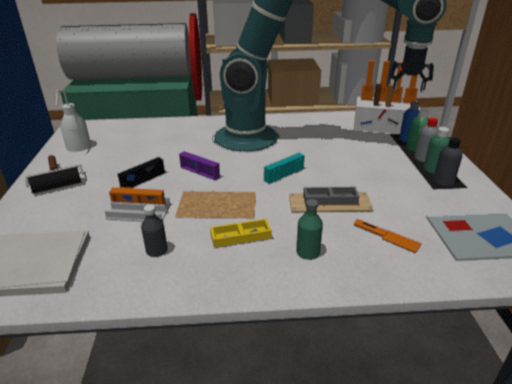

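The top view shows the yellow tray (265,142), grey tray on its stand (162,190), mat (288,203) and the orange tray in the rack (381,205). The scene view agrees. Next I measure the orientations by colour.

```bash
cat >> h.py <<'E'
def rect(c,lo,hi,z,roi=None,close=5):
    """colour blob (HSV range) -> world rect on plane z: centre, dims, yaw of long side"""
    h=cv2.cvtColor(c['image'],cv2.COLOR_BGR2HSV); m=cv2.inRange(h,np.array(lo),np.array(hi))
    if roi: k=np.zeros_like(m); k[roi[1]:roi[3],roi[0]:roi[2]]=1; m=m*k
    m=cv2.morphologyEx(m,cv2.MORPH_CLOSE,np.ones((close,close)))
    cs,_=cv2.findContours(m,cv2.RETR_EXTERNAL,cv2.CHAIN_APPROX_NONE)
    k=max(cs,key=cv2.contourArea)[:,0]
    w=np.array([ray(c,p,z)[:2] for p in k],np.float32)
    (cx,cy),(a,b),_=r=cv2.minAreaRect(w); bx=cv2.boxPoints(r)
    e=[bx[1]-bx[0],bx[2]-bx[1]]; e=max(e,key=np.linalg.norm)
    yaw=(np.degrees(np.arctan2(e[1],e[0]))+90)%180-90
    print('c',round(cx,4),round(cy,4),'dims',round(max(a,b),4),round(min(a,b),4),'yaw',round(yaw,2)); return np.array([cx,cy]),yaw
E
python3 - <<'E'
from h import *
c=snap('top'); I=cv2.cvtColor(c['image'],cv2.COLOR_BGR2HSV)
for p in((242,150),(150,199),(125,190),(260,200),(380,207),(165,189)): print(p,I[p[1],p[0]])
rect(c,(22,120,80),(35,255,255),.033,(220,110,310,170))
rect(c,(5,120,80),(20,255,255),.060,(330,170,430,230))
rect(c,(5,80,60),(22,255,255),.003,(230,160,338,240))
rect(c,(8,60,60),(25,255,255),.012,(110,160,215,220))
cv2.imwrite('pics/crop.png',cv2.resize(np.hstack([c['image'][95:220,100:310]]),None,fx=3,fy=3,interpolation=2))
c=snap('wrist'); print(np.round(c['camera_matrix'],1).tolist(),-np.array(c['R']).T@c['t'],np.round(c['R'],2).tolist())
E
```

```text
(242, 150) [ 27 201 128]
(150, 199) [15 65 47]
(125, 190) [ 17 131 117]
(260, 200) [ 14 152  97]
(380, 207) [ 13 215 126]
(165, 189) [20 27 57]
c 0.6776 -0.0428 dims 0.1711 0.0606 yaw -80.13
c 0.4982 -0.3691 dims 0.1712 0.0354 yaw 80.68
c 0.502 -0.1156 dims 0.2496 0.1496 yaw 84.21
c 0.5251 0.2515 dims 0.2617 0.102 yaw 86.83
[[267.1, 0.0, 252.5], [0.0, 267.1, 190.3], [0.0, 0.0, 1.0]] [0.09326787 0.62341725 0.37368986] [[0.27, 0.96, 0.0], [0.92, -0.25, 0.3], [0.29, -0.08, -0.95]]
```

```bash
cat >> h.py <<'E'
def Rdown(yaw):  # tool down, tool y at yaw (deg)
    a=np.radians(yaw); y=np.array([np.cos(a),np.sin(a),0]); z=np.array([0,0,-1.]); return np.c_[np.cross(y,z),y,z]
def inc(p,Rt):
    o=arm.get_obs(); R0=Rq(o['ee_rot']).as_matrix()
    s=R0.T@(np.array(p)-o['position']); r=R.from_matrix(R0.T@Rt).as_rotvec(degrees=True)
    print('shift',np.round(s,4).tolist(),'rot',np.round(r,2).tolist(),'p',np.round(o['position'],4),'j',np.round(o['joints'],3))
E
python3 -c "
from h import *
inc((.6776,-.0428,.12),Rdown(9.87))"
```

```text
shift [-0.6643, -0.4849, 0.0736] rot [-0.0, 0.0, 64.61] p [0.1672 0.6022 0.1936] j [-1.341  0.417 -0.01   1.614  0.005  1.111 -0.053]
```

{"op": "play_rows", "data": {
  "increments": [
    [[-0.664,-0.485,0.073],[0,0,64.6],1],
    [[-0.664,-0.485,0.073],[0,0,64.6],1],
    [[-0.664,-0.485,0.073],[0,0,64.6],1],
    [[-0.664,-0.485,0.073],[0,0,64.6],1],
    [[-0.664,-0.485,0.073],[0,0,64.6],1],
    [[-0.664,-0.485,0.073],[0,0,64.6],1],
    [[-0.664,-0.485,0.073],[0,0,64.6],1],
    [[-0.664,-0.485,0.073],[0,0,64.6],1],
    [[-0.664,-0.485,0.073],[0,0,64.6],1],
    [[-0.664,-0.485,0.073],[0,0,64.6],1]
  ]
}}

```text
clock: 1.93
position: [0.4255, 0.275, 0.1569]
ee_rot: [0.0, 0.647, 0.763, 0.0]
force: [0.7, 1.0, 0.5]
gripper_width: 0.0856
grasp_force: 0.0
```

```bash
python3 -c "
from h import *
inc((.6776,-.0428,.12),Rdown(9.87))"
```

```text
shift [-0.3547, 0.1969, 0.0369] rot [0.03, -0.02, -0.49] p [0.4255 0.275  0.1569] j [-0.949  0.258  0.365  1.953 -0.112  0.949 -0.365]
```

{"op": "play_rows", "data": {
  "increments": [
    [[-0.355,0.197,0.037],[0,0,-0.5],1],
    [[-0.355,0.197,0.037],[0,0,-0.5],1],
    [[-0.355,0.197,0.037],[0,0,-0.5],1],
    [[-0.355,0.197,0.037],[0,0,-0.5],1],
    [[-0.355,0.197,0.037],[0,0,-0.5],1],
    [[-0.355,0.197,0.037],[0,0,-0.5],1],
    [[-0.355,0.197,0.037],[0,0,-0.5],1],
    [[-0.355,0.197,0.037],[0,0,-0.5],1],
    [[-0.355,0.197,0.037],[0,0,-0.5],1],
    [[-0.355,0.197,0.037],[0,0,-0.5],1]
  ]
}}

```text
clock: 2.77
position: [0.6809, -0.0424, 0.1194]
ee_rot: [0.0, 0.641, 0.768, -0.0]
force: [0.7, 0.6, -0.7]
gripper_width: 0.0851
grasp_force: 0.0
```

```bash
python3 - <<'E'
from h import *
c=snap('wrist','w1.png')
rect(c,(22,120,60),(35,255,255),.035)
inc((.6776,-.0428,.002),Rdown(9.87))
E
```

```text
c 0.6805 -0.0458 dims 0.169 0.0602 yaw -80.04
shift [0.0065, -0.004, 0.1168] rot [-0.01, 0.22, 0.18] p [ 0.6826 -0.048   0.1189] j [-0.274  0.63   0.442  1.529 -0.291  1.047  0.414]
```

View pics/w1.png

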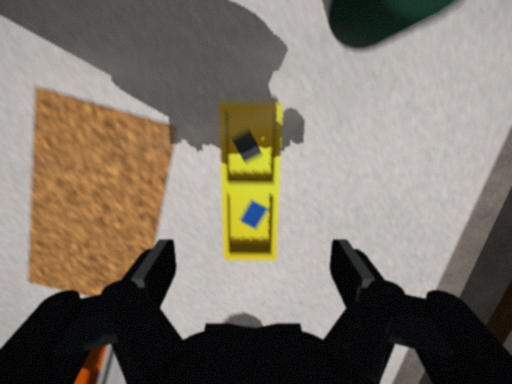

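The wrist view shows the yellow tray at (249,180), lined up between the fingers.

{"op": "play_rows", "data": {
  "increments": [
    [[0.0045,-0.003,0.06],[0,0,0.1],1],
    [[0.0045,-0.003,0.06],[0,0,0.1],1],
    [[0.0045,-0.003,0.09],[0,0,0.1],1],
    [[0.0045,-0.003,0.105],[0,0,0.1],1],
    [[0.0045,-0.003,0.105],[0,0,0.1],1],
    [[0.0045,-0.003,0.105],[0,0,0.1],1]
  ]
}}

```text
clock: 3.32
position: [0.6759, -0.0355, 0.015]
ee_rot: [-0.0, 0.641, 0.768, -0.0]
force: [0.1, -0.5, 0.4]
gripper_width: 0.0849
grasp_force: 0.0
```

```bash
python3 - <<'E'
from h import *
inc((.679,-.044,.002),Rdown(9.9))
E
```

```text
shift [-0.0089, 0.0016, 0.013] rot [-0.04, 0.01, 0.39] p [ 0.6759 -0.0355  0.015 ] j [-0.261  0.739  0.392  1.603 -0.343  0.869  0.441]
```

{"op": "play_rows", "data": {
  "increments": [
    [[-0.009,0.0015,0.008],[0,0,0.4],1],
    [[-0.009,0.0015,0.013],[0,0,0.4],1],
    [[-0.009,0.0015,0.013],[0,0,0.4],1],
    [[-0.009,0.0015,0.013],[0,0,0.4],0.5],
    [[-0.009,0.0015,0.013],[0,0,0.4],0.4],
    [[-0.009,0.0015,0.013],[0,0,0.4],0.4],
    [[-0.009,0.0015,0.013],[0,0,0.4],0.4],
    [[-0.009,0.0015,0.013],[0,0,0.4],0.4],
    [[-0.009,0.0015,0.013],[0,0,0.4],0.4],
    [[-0.009,0.0015,0.013],[0,0,0.4],0.4]
  ],
  "squeeze": 50
}}

```text
clock: 4.15
position: [0.679, -0.0439, 0.0018]
ee_rot: [0.0, 0.644, 0.765, -0.0]
force: [-0.9, 0.1, 0.2]
gripper_width: 0.0342
grasp_force: 0.0
```

```bash
python3 - <<'E'
from h import *
st()
c=snap('top');rect(c,(22,120,80),(35,255,255),.034,(220,110,310,170))
inc((.6776,-.0428,.14),Rdown(9.87))
E
```

```text
t 4.15 p [ 0.679  -0.0439  0.0018] R
 [[-0.172  0.985  0.   ]
 [ 0.985  0.172 -0.   ]
 [-0.     0.    -1.   ]] w 0.034195161390368725 F [-0.9  0.1  0.2] g 0.0
c 0.6837 -0.1223 dims 0.0576 0.0245 yaw -12.61
shift [0.0013, -0.0012, -0.1382] rot [0.0, 0.01, 0.02] p [ 0.679  -0.0439  0.0018] j [-0.244  0.762  0.386  1.596 -0.352  0.853  0.452]
```

```bash
python3 - <<'E'
from h import *
a=snap('wrist')['image'];b=snap('top')['image'][90:210,190:350];d=snap('scene')['image'][160:280,170:330]
b=cv2.resize(np.vstack([b,d]),None,fx=2,fy=2);b=b[:480]
im=np.zeros((480,840,3),np.uint8);im[:384,:512]=a;im[:480,512:832]=b
cv2.imwrite('pics/m.png',cv2.resize(im,(798,456)))
E
```

```text
(no output)
```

View pics/m.png

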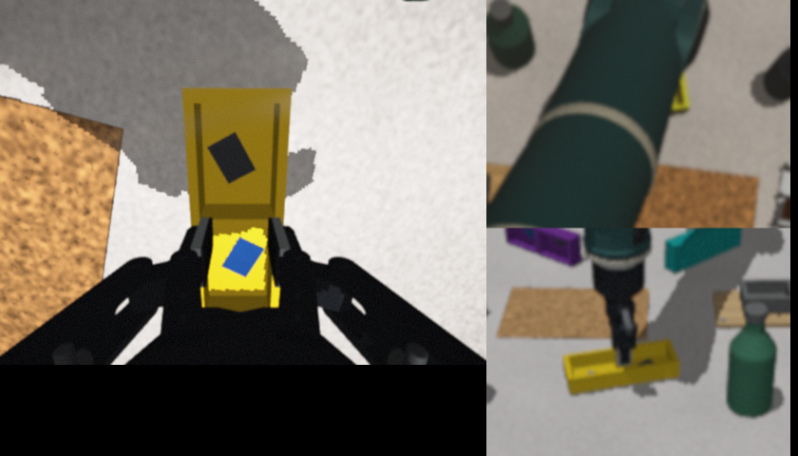

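The fingers closed to 34 mm without contact. In the wrist view the pads look inside or above the tray walls, with the cross wall near (237,211) of the picture. I check the geometry.

```bash
python3 - <<'E'
from h import *
o=arm.get_obs(); c=snap('wrist'); Rm=Rq(o['ee_rot']).as_matrix(); p=o['position']
print('tcp px',proj(c,p),'pads',[proj(c,p+Rm@[0,s*.017,-.019]).round() for s in(-1,1)],'tips',[proj(c,p+Rm@[0,s*.017,-.004]).round() for s in(-1,1)])
print('cam',-np.array(c['R']).T@c['t'])
for z in(.035,.06,.0):print(z,ray(c,(249,222),z).round(4), ray(c,(195,94),z).round(4),ray(c,(306,94),z).round(4))
h=cv2.cvtColor(c['image'],cv2.COLOR_BGR2HSV);m=cv2.inRange(h,np.array((22,120,50)),np.array((35,255,255)))
for r in (100,130,160,190,215,240,260,280,300): 
    x=np.where(m[r])[0]; print(r,x.min(),x.max(),len(x),np.round(ray(c,(x.min(),r),.035)[:2]-ray(c,(x.max(),r),.035)[:2],3))
cv2.imwrite('pics/z.png',cv2.resize(c['image'][200:340,150:350],None,fx=4,fy=4,interpolation=2))
E
```

```text
tcp px [251.01279612 217.33261877] pads [array([225., 229.]), array([276., 229.])] tips [array([227., 220.]), array([275., 220.])]
cam [0.66657463 0.03300654 0.18190046]
0.035 [ 0.676  -0.0329  0.035 ] [0.6363 0.0335 0.035 ] [0.6929 0.0434 0.035 ]
0.06 [ 0.6744 -0.0217  0.06  ] [0.6415 0.0334 0.06  ] [0.6885 0.0416 0.06  ]
0.0 [ 0.6783 -0.0487  0.    ] [0.6291 0.0336 0.    ] [0.6992 0.0459 0.    ]
100 192 305 114 [-0.058 -0.01 ]
130 194 303 109 [-0.058 -0.01 ]
160 196 301 69 [-0.058 -0.01 ]
190 198 300 98 [-0.058 -0.01 ]
215 200 297 98 [-0.057 -0.01 ]
240 224 282 59 [-0.035 -0.006]
260 223 281 28 [-0.036 -0.006]
280 220 284 32 [-0.041 -0.007]
300 217 289 73 [-0.047 -0.008]
```

View pics/z.png

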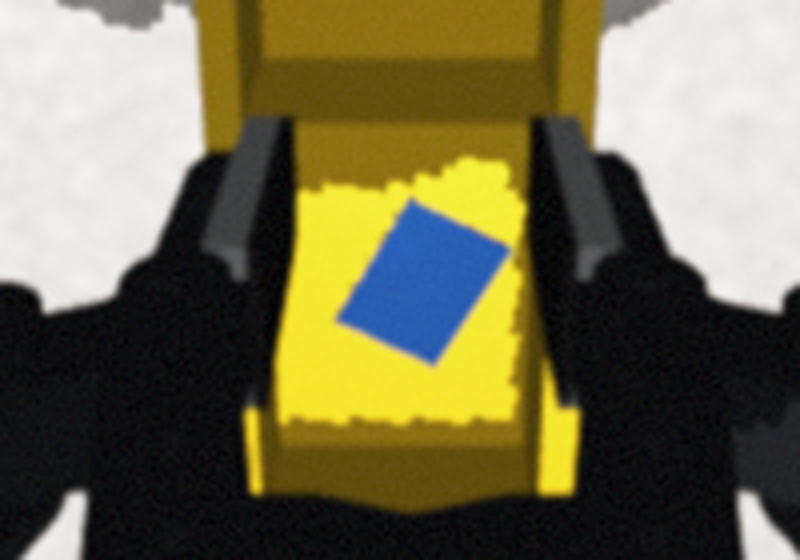

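```bash
python3 - <<'E'
from h import *
c=snap('scene')
Rm=np.array(c['R']);t=np.array(c['t']);o=-Rm.T@t;K=np.array(c['camera_matrix'])
for y in(-.044,):
  for z in(0,.01,.02,.03,.04,.05,.06): print(z,proj(c,(.70,y,z)).round(1))
cv2.imwrite('pics/s.png',cv2.resize(c['image'][180:260,200:290],None,fx=7,fy=7,interpolation=2))
E
```

```text
0 [240.8 242.3]
0.01 [240.7 239.6]
0.02 [240.6 236.9]
0.03 [240.5 234.1]
0.04 [240.4 231.4]
0.05 [240.3 228.6]
0.06 [240.2 225.8]
```

View pics/s.png

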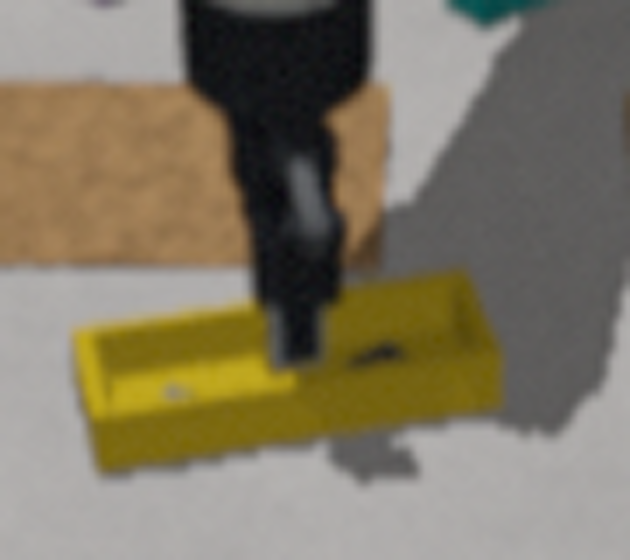

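The scene crop puts the fingertips near (242,232), i.e. z of about 0.035. The wrist view agrees, so the real tips stand about 30 mm above the reported TCP. I open and descend stepwise while watching the force.

{"op": "play_rows", "data": {
  "increments": [
    [[0,0,-0.004],[0,0,0],1],
    [[0,0,-0.004],[0,0,0],1],
    [[0,0,-0.004],[0,0,0],1],
    [[0,0,-0.004],[0,0,0],1],
    [[0,0,0],[0,0,0],1],
    [[0,0,0.004],[0,0,0],1],
    [[0,0,0.004],[0,0,0],1]
  ]
}}

```text
clock: 5.03
position: [0.6783, -0.0438, -0.0034]
ee_rot: [-0.001, 0.644, 0.765, -0.0]
force: [-0.5, -0.3, 0.3]
gripper_width: 0.0855
grasp_force: 0.0
```

{"op": "play_rows", "data": {
  "increments": [
    [[0,0,0.003],[0,0,0],1],
    [[0,0,0.006],[0,0,0],1],
    [[0,0,0.006],[0,0,0],1]
  ]
}}

```text
clock: 5.28
position: [0.6786, -0.0439, -0.009]
ee_rot: [-0.0, 0.644, 0.765, -0.0]
force: [-0.1, -0.7, -0.3]
gripper_width: 0.0857
grasp_force: 0.0
```

```bash
python3 - <<'E'
from h import *
o=st(); print(arm.grip_depth)
c=snap('wrist'); Rm=Rq(o['ee_rot']).as_matrix(); p=o['position']
# dark finger silhouette: rows of inner edges
g=cv2.cvtColor(c['image'],cv2.COLOR_BGR2GRAY)
print('tips expected open',[proj(c,p+Rm@[0,s*.0425,-.013]).round() for s in(-1,1)])
a=c['image'];d=snap('scene')['image'][170:260,190:300]
im=np.zeros((540,800,3),np.uint8);im[:384//1,:512][:]=a;im[:236,512:800]=cv2.resize(d,(288,236));cv2.imwrite('pics/q.png',im)
E
```

```text
t 5.28 p [ 0.6786 -0.0439 -0.009 ] R
 [[-0.172  0.985 -0.001]
 [ 0.985  0.172 -0.   ]
 [ 0.    -0.001 -1.   ]] w 0.08566950993262522 F [-0.1 -0.7 -0.3] g 0.0
0.0187
tips expected open [array([189., 225.]), array([313., 225.])]
```

View pics/q.png

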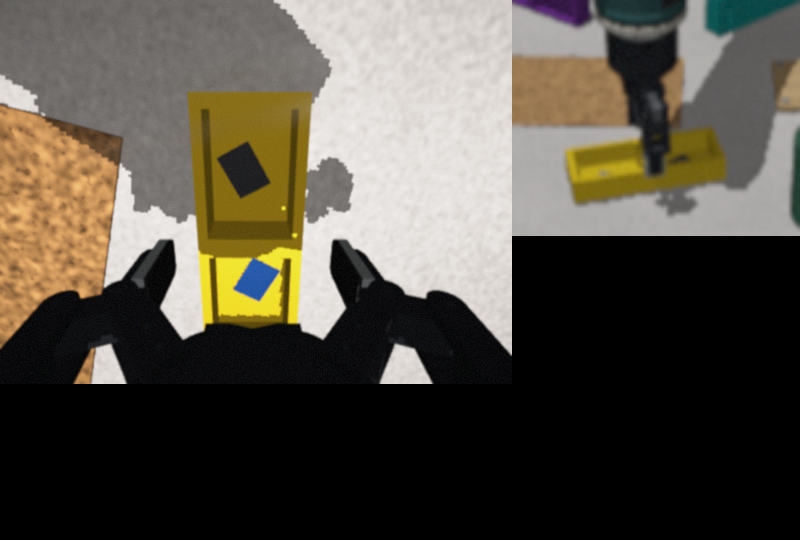

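The fingertips (175,240) and (330,240) sit level with the rim, so the reported TCP is about 35 mm past the real tips. I go lower in steps.

{"op": "play_rows", "data": {
  "increments": [
    [[0,0,0.006],[0,0,0],1],
    [[0,0,0.012],[0,0,0],1],
    [[0,0,0.018],[0,0,0],1],
    [[0,0,0.018],[0,0,0],1]
  ]
}}

```text
clock: 5.72
position: [0.6781, -0.0439, -0.0279]
ee_rot: [-0.001, 0.644, 0.765, -0.001]
force: [0.3, 0.1, -0.3]
gripper_width: 0.0851
grasp_force: 0.0
```

{"op": "play_rows", "data": {
  "increments": [
    [[0,0,0.004],[0,0,0],1],
    [[0,0,0.007],[0,0,0],1],
    [[0,0,0.007],[0,0,0],1]
  ]
}}

```text
clock: 5.97
position: [0.6786, -0.0439, -0.0339]
ee_rot: [-0.0, 0.644, 0.765, -0.0]
force: [0.5, 0.5, 0.1]
gripper_width: 0.0856
grasp_force: 0.0
```

{"op": "play_rows", "data": {
  "increments": [
    [[0,0,0],[0,0,0],0.5],
    [[0,0,0],[0,0,0],0.5],
    [[0,0,0],[0,0,0],0.5],
    [[0,0,0],[0,0,0],0.5],
    [[0,0,0],[0,0,0],0.5],
    [[0,0,0],[0,0,0],0.5],
    [[0,0,0],[0,0,0],0.5]
  ],
  "squeeze": 50
}}

```text
clock: 6.55
position: [0.6792, -0.0441, -0.0328]
ee_rot: [0.0, 0.644, 0.765, 0.0]
force: [-2.8, 0.3, 6.3]
gripper_width: 0.0591
grasp_force: 54.9
```

```bash
python3 - <<'E'
from h import *
inc((.5236,.2235,.075),Rdown(-3.17))
E
```

```text
shift [0.2903, -0.1073, -0.1079] rot [0.03, 0.01, 13.05] p [ 0.6792 -0.0441 -0.0328] j [-0.231  0.808  0.368  1.602 -0.371  0.8    0.465]
```

{"op": "play_rows", "data": {
  "increments": [
    [[0,0,-0.03],[0,0,0],0.5],
    [[0,0,-0.06],[0,0,0],0.5],
    [[0,0,-0.1],[0,0,0],0.5],
    [[0,0,-0.11],[0,0,0],0.5],
    [[0,0,-0.11],[0,0,0],0.5]
  ]
}}

```text
clock: 6.97
position: [0.6808, -0.0441, 0.0803]
ee_rot: [0.002, 0.644, 0.765, 0.002]
force: [-0.3, 0.1, -3.9]
gripper_width: 0.0591
grasp_force: 56.6
```

```bash
python3 - <<'E'
from h import *
o=st();inc((.5236,.2235,.075),Rdown(-3.17))
E
```

```text
t 6.97 p [ 0.6808 -0.0441  0.0803] R
 [[-0.172  0.985  0.005]
 [ 0.985  0.172  0.   ]
 [-0.001  0.005 -1.   ]] w 0.059074861003888944 F [-0.3  0.1 -3.9] g 56.63758993148804
shift [0.2906, -0.109, 0.0045] rot [0.3, 0.01, 13.06] p [ 0.6808 -0.0441  0.0803] j [-0.269  0.665  0.425  1.565 -0.313  0.974  0.424]
```

{"op": "play_rows", "data": {
  "increments": [
    [[0.03,-0.01,0],[0,0,1],0.5],
    [[0.06,-0.022,0],[0,0,3],0.5],
    [[0.1,-0.037,0],[0,0,5],0.5],
    [[0.14,-0.052,0],[0,0,6],0.5],
    [[0.18,-0.067,0],[0,0,8],0.5],
    [[0.22,-0.082,0],[0,0,10],0.5],
    [[0.255,-0.096,0],[0,0,12],0.5],
    [[0.28,-0.105,0],[0,0,13],0.5],
    [[0.29,-0.109,0],[0,0,13],0.5],
    [[0.29,-0.109,0],[0,0,13],0.5]
  ]
}}

```text
clock: 7.8
position: [0.5195, 0.2259, 0.0754]
ee_rot: [-0.001, 0.724, 0.689, -0.001]
force: [0.5, 0.6, -2.5]
gripper_width: 0.0594
grasp_force: 56.5
```

{"op": "play_rows", "data": {
  "increments": [
    [[0,0,0],[0,0,0],0.5],
    [[0,0,0],[0,0,0],0.5],
    [[0,0,0],[0,0,0],0.5]
  ]
}}

```text
clock: 8.05
position: [0.5224, 0.2214, 0.0764]
ee_rot: [0.0, 0.727, 0.687, -0.0]
force: [0.4, 0.3, -3.4]
gripper_width: 0.0594
grasp_force: 56.5
```

```bash
python3 - <<'E'
from h import *
o=st();inc((.5236,.2235,.075),Rdown(-3.17))
w=snap('wrist');t=snap('top')
z=o['position'][2]+.0503+.0175
print('rim z',z); rect(w,(22,120,40),(35,255,255),z); rect(t,(22,120,60),(35,255,255),z,(100,130,260,250))
im=np.zeros((384,800,3),np.uint8);im[:,:512]=w['image'];im[:288,512:]=cv2.resize(t['image'][140:240,110:210],(288,288));cv2.imwrite('pics/r.png',im)
E
```

```text
t 8.05 p [0.5224 0.2214 0.0764] R
 [[ 0.056  0.998 -0.   ]
 [ 0.998 -0.056 -0.001]
 [-0.001  0.    -1.   ]] w 0.05939325922053544 F [ 0.4  0.3 -3.4] g 56.4764678478241
shift [0.0021, 0.001, 0.0014] rot [0.0, 0.05, -0.06] p [0.5224 0.2214 0.0764] j [-0.827  0.495  0.475  1.871 -0.294  0.845 -0.26 ]
rim z 0.14424093870691512
c 0.5248 0.2454 dims 0.1222 0.0613 yaw 86.78
c 0.5185 0.1735 dims 0.0771 0.0631 yaw 86.63
```

View pics/r.png

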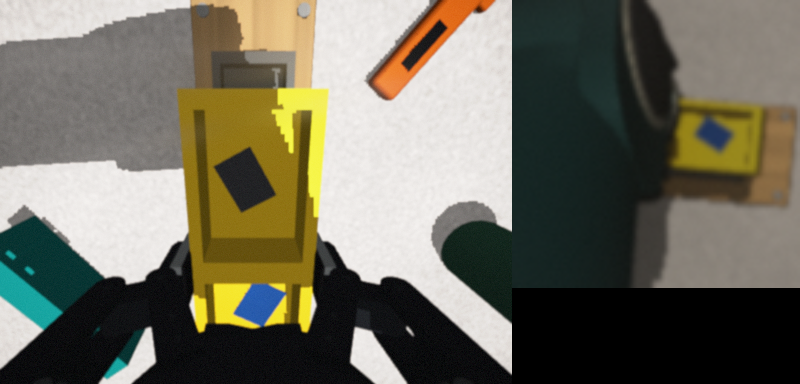

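The wrist view shows the yellow tray held, its far end at row 88, and the grey tray's end peeking out at row 52 (cols 212–295). I measure that offset.

```bash
python3 - <<'E'
from h import *
c=snap('wrist');g=cv2.cvtColor(c['image'],cv2.COLOR_BGR2HSV)
for col in(225,240,255,270,285): print(col,[ (r,g[r,col].tolist()) for r in range(45,62,2)])
for row in(15,60,75): print(row,[(k,g[row,k].tolist()) for k in list(range(184,222,3))+list(range(285,322,3))])
print([ray(c,(col,r),.047).round(4).tolist() for col,r in((213,52),(253,52),(294,52))])
print([ray(c,(col,15),.012).round(4).tolist() for col in(190,313)], ray(c,(190,88),.1442),ray(c,(316,88),.1442))
E
```

```text
225 [(45, [17, 115, 115]), (47, [15, 116, 119]), (49, [17, 112, 118]), (51, [17, 96, 109]), (53, [17, 54, 85]), (55, [19, 52, 79]), (57, [19, 46, 78]), (59, [19, 52, 78]), (61, [10, 49, 78])]
240 [(45, [17, 116, 169]), (47, [17, 121, 196]), (49, [17, 118, 164]), (51, [16, 105, 126]), (53, [18, 67, 87]), (55, [22, 78, 82]), (57, [17, 61, 83]), (59, [18, 61, 84]), (61, [19, 65, 82])]
255 [(45, [18, 113, 217]), (47, [18, 114, 215]), (49, [17, 117, 187]), (51, [17, 74, 134]), (53, [16, 24, 139]), (55, [17, 26, 139]), (57, [23, 29, 143]), (59, [19, 26, 140]), (61, [21, 25, 142])]
270 [(45, [18, 108, 226]), (47, [19, 110, 225]), (49, [18, 107, 225]), (51, [17, 91, 204]), (53, [18, 35, 145]), (55, [23, 28, 145]), (57, [19, 30, 143]), (59, [22, 32, 145]), (61, [21, 33, 145])]
285 [(45, [19, 103, 233]), (47, [19, 102, 233]), (49, [19, 104, 231]), (51, [18, 88, 183]), (53, [16, 32, 151]), (55, [17, 35, 153]), (57, [15, 30, 152]), (59, [22, 30, 151]), (61, [19, 29, 150])]
15 [(184, [10, 12, 124]), (187, [0, 2, 113]), (190, [15, 23, 111]), (193, [18, 117, 107]), (196, [16, 118, 99]), (199, [17, 
[... 1104 characters left out ...]
3, [15, 20, 127]), (196, [17, 105, 109]), (199, [17, 105, 107]), (202, [17, 119, 111]), (205, [16, 117, 118]), (208, [17, 110, 116]), (211, [17, 109, 108]), (214, [16, 45, 74]), (217, [19, 48, 75]), (220, [17, 61, 67]), (285, [20, 88, 84]), (288, [25, 19, 151]), (291, [19, 19, 148]), (294, [19, 51, 170]), (297, [18, 107, 226]), (300, [19, 106, 226]), (303, [18, 104, 226]), (306, [18, 104, 229]), (309, [19, 102, 231]), (312, [16, 34, 226]), (315, [15, 6, 239]), (318, [13, 8, 236]), (321, [26, 8, 231])]
[[0.5017, 0.3374, 0.047], [0.53, 0.3358, 0.047], [0.559, 0.3342, 0.047]]
[[0.4818, 0.3711, 0.012], [0.5795, 0.3657, 0.012]] [0.50341018 0.30778223 0.1442    ] [0.552975   0.30502435 0.1442    ]
```

{"op": "play_rows", "data": {
  "increments": [
    [[0.002,0.001,0.02],[0,0,0],0.5],
    [[0.002,0.001,0.04],[0,0,0],0.5],
    [[0.002,0.001,0.055],[0,0,0],0.5],
    [[0.002,0.001,0.055],[0,0,0],0.5],
    [[0.002,0.001,0.055],[0,0,0],0.5]
  ]
}}

```text
clock: 8.62
position: [0.5229, 0.2243, 0.0216]
ee_rot: [0.0, 0.726, 0.687, -0.001]
force: [-0.2, 0.2, -2.4]
gripper_width: 0.0592
grasp_force: 56.3
```

```bash
python3 - <<'E'
from h import *
inc((.5240,.2232,.0092),Rdown(-3.17))
c=snap('wrist')
print(arm.get_obs()['force'])
E
```

```text
shift [-0.001, 0.0012, 0.0124] rot [-0.05, 0.05, 0.01] p [0.5229 0.2243 0.0216] j [-0.795  0.58   0.433  1.891 -0.345  0.746 -0.223]
[ 0.54416489 -0.53531886 -1.84399658]
```

{"op": "play_rows", "data": {
  "increments": [
    [[-0.001,0.0008,0.003],[0,0,0],0.5],
    [[-0.001,0.0008,0.006],[0,0,0],0.5],
    [[-0.001,0.0008,0.009],[0,0,0],0.5],
    [[-0.001,0.0008,0.011],[0,0,0],0.5],
    [[-0.001,0.0008,0.012],[0,0,0],0.5],
    [[-0.001,0.0008,0.012],[0,0,0],0.5]
  ]
}}

```text
clock: 9.17
position: [0.5236, 0.2239, 0.0096]
ee_rot: [0.0, 0.726, 0.688, -0.0]
force: [-0.8, -0.5, -1.7]
gripper_width: 0.0593
grasp_force: 56.4
```

```bash
python3 - <<'E'
from h import *
st();inc((.5240,.2232,.0092),Rdown(-3.17))
E
```

```text
t 9.17 p [0.5236 0.2239 0.0096] R
 [[ 0.054  0.999 -0.   ]
 [ 0.999 -0.054 -0.   ]
 [-0.    -0.    -1.   ]] w 0.05927621224072993 F [-0.8 -0.5 -1.7] g 56.38740599155426
shift [-0.0007, 0.0005, 0.0004] rot [-0.01, 0.01, 0.05] p [0.5236 0.2239 0.0096] j [-0.786  0.599  0.423  1.894 -0.357  0.723 -0.212]
```

{"op": "play_rows", "data": {
  "increments": [
    [[0,0,0.001],[0,0,0],0.5],
    [[0,0,0.002],[0,0,0],0.5],
    [[0,0,0.003],[0,0,0],0.5],
    [[0,0,0.003],[0,0,0],0.5]
  ]
}}

```text
clock: 9.5
position: [0.5238, 0.2241, 0.0091]
ee_rot: [-0.001, 0.726, 0.688, 0.0]
force: [-19.6, -7.3, 49.9]
gripper_width: 0.059
grasp_force: 62.8
```

Bottomed out at z = 0.0091, as predicted. I release, then retreat upwards.

{"op": "play_rows", "data": {
  "increments": [
    [[0,0,-0.002],[0,0,0],0.5],
    [[0,0,-0.002],[0,0,0],0.5],
    [[0,0,-0.002],[0,0,0],1],
    [[0,0,-0.002],[0,0,0],1],
    [[0,0,-0.002],[0,0,0],1],
    [[0,0,-0.002],[0,0,0],1],
    [[0,0,-0.012],[0,0,0],1],
    [[0,0,-0.04],[0,0,0],1],
    [[0,0,-0.08],[0,0,0],1],
    [[0,0,-0.12],[0,0,0],1]
  ]
}}

```text
clock: 10.33
position: [0.5231, 0.2233, 0.1283]
ee_rot: [0.0, 0.726, 0.687, -0.001]
force: [0.9, -0.2, -0.7]
gripper_width: 0.0851
grasp_force: 0.0
```

{"op": "play_rows", "data": {
  "increments": [
    [[0,0,0],[0,0,0],1],
    [[0,0,0],[0,0,0],1]
  ]
}}

```text
clock: 10.5
position: [0.5248, 0.2245, 0.1296]
ee_rot: [0.0, 0.726, 0.688, 0.002]
force: [-0.4, 0.1, -0.4]
gripper_width: 0.0856
grasp_force: 0.0
```

```bash
python3 - <<'E'
from h import *
o=st(); c=snap('wrist','y1.png')
for z in(.077,.082): rect(c,(22,120,40),(35,255,255),z)
print(np.round(o['joints'],3))
# grey rim far end
g=cv2.cvtColor(c['image'],cv2.COLOR_BGR2HSV)
for X in((.5303,.3362,.047),(.5279,.308,.077),(.5185,.139,.077)): print(X,proj(c,X).round(1))
E
```

```text
t 10.5 p [0.5248 0.2245 0.1296] R
 [[ 0.054  0.999  0.004]
 [ 0.999 -0.054  0.002]
 [ 0.003  0.003 -1.   ]] w 0.08564052670555189 F [-0.4  0.1 -0.4] g 0.0
c 0.5248 0.2248 dims 0.1698 0.0613 yaw 86.64
c 0.5249 0.2265 dims 0.1661 0.06 yaw 86.64
[-0.858  0.427  0.508  1.83  -0.252  0.944 -0.293]
(0.5303, 0.3362, 0.047) [250.5  66.7]
(0.5279, 0.308, 0.077) [249.4  99. ]
(0.5185, 0.139, 0.077) [249.7 275. ]
```

View pics/y1.png

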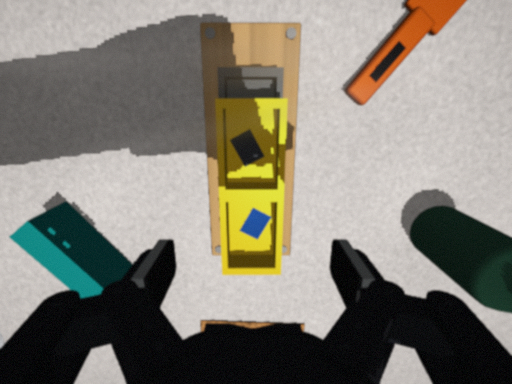

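The yellow tray is seated: it spans rows 98–273, the grey end wall shows at row 67, and its centre is about 27 mm along and level. For tilting the orange tray I need the arm's kinematics, so I fit them from the logged poses.

```bash
cat > fk.py <<'E'
import numpy as np, itertools
from scipy.spatial.transform import Rotation as R
from scipy.optimize import least_squares
D=[([-1.341,.417,-.01,1.614,.005,1.111,-.053],(.1672,.6022,.1936),74.48),
([-.949,.258,.365,1.953,-.112,.949,-.365],(.4255,.275,.1569),9.4),
([-.274,.63,.442,1.529,-.291,1.047,.414],(.6826,-.048,.1189),10.1),
([-.261,.739,.392,1.603,-.343,.869,.441],(.6759,-.0355,.015),10.3),
([-.244,.762,.386,1.596,-.352,.853,.452],(.679,-.0439,.0018),9.9),
([-.231,.808,.368,1.602,-.371,.8,.465],(.6792,-.0441,-.0328),9.9),
([-.827,.495,.475,1.871,-.294,.845,-.26],(.5224,.2214,.0764),-3.2),
([-.795,.58,.433,1.891,-.345,.746,-.223],(.5229,.2243,.0216),-3.1),
([-.786,.599,.423,1.894,-.357,.723,-.212],(.5236,.2239,.0096),-3.1),
([-.858,.427,.508,1.83,-.252,.944,-.293],(.5248,.2245,.1296),-3.1)]
def Rdown(yaw):
    a=np.radians(yaw); y=np.array([np.cos(a),np.sin(a),0]); z=np.array([0,0,-1.]); return np.c_[np.cross(y,z),y,z]
rz=lambda a:R.from_euler('z',a).as_matrix(); ry=lambda a:R.from_euler('y',a).as_matrix()
def fk(q,S,P):
    o1,d1,a1,d3,a3,d5,a5,d7,yc=P
    Q=rz(S[0]*q[0]+o1); p=Q@[a1,0,d1]; Q=Q@ry(q[1])@rz(S[1]*q[2]); p=p+Q@[a3,0,d3]
    Q=Q@ry(q[3]); p=p+Q@[a5,0,0]; Q=Q@rz(S[2]*q[4]); p=p+Q@[0,0,d5]; Q=Q@ry(q[5]); p=p+Q@[0,0,d7]; Q=Q@rz(S[3]*q[6]+yc); return p,Q
def fit():
    best=None
    for S in itertools.product((-1,1),repeat=4):
        def res(P):
            r=[]
            for q,p,y in D:
                pp,Q=fk(q,S,P); r+=list((pp-p)*5)+list((Q-Rdown(y)).ravel())
            return np.array(r)
        for yc in(0,np.pi/2,-np.pi/2,np.pi):
            s=least_squares(res,[0,.34,0,.4,0,.4,0,.25,yc])
            if best is None or s.cost<best[0]: best=(s.cost,S,s.x,np.abs(s.fun).max())
    return best
if __name__=='__main__':
    b=fit(); print(b[0],b[1],np.round(b[2],4).tolist(),b[3])
    for q,p,y in D: print(np.round((fk(q,b[1],b[2])[0]-p)*1000,1))
E
python3 fk.py
```

```text
0.0014890651694177664 (-1, -1, -1, -1) [-0.0491, 0.2162, -0.0015, 0.497, -0.0011, 0.47, -0.0132, 0.2757, 1.5212] 0.024300531654110336
[0.6 0.6 4.9]
[-3.2  4.3  1.7]
[-1.6 -2.7  0.5]
[-0.6 -2.6 -0.6]
[-0.2 -2.2 -0.8]
[ 0.  -2.6 -0.7]
[-1.1  1.9 -0.6]
[-0.4  1.9 -2.1]
[-0.2  2.2 -2.3]
[-2.  1.  0.]
```

```bash
cat > ik.py <<'E'
from fk import *
S=(-1,-1,-1,-1);P=[-0.0491,0.2162,-0.0015,0.497,-0.0011,0.47,-0.0132,0.2757,1.5212]
lo=np.array([-2.81,-.39,-1.27,.06,-1.19,.19,-2.82]);hi=np.array([2.81,2.02,1.25,2.57,4.33,2,2.82])
def ik(p,Rt,q0):
    f=lambda q:(lambda a,Q:np.r_[(a-p)*5,(Q-Rt).ravel()])(*fk(q,S,P))
    s=least_squares(lambda q:np.r_[f(q),.003*(q-q0)],np.clip(q0,lo+.06,hi-.06),bounds=(lo+.05,hi-.05))
    return s.x,np.abs(f(s.x)).max()
def Rtilt(phi,th,s):
    f=np.array([np.cos(np.radians(phi)),np.sin(np.radians(phi)),0]);u=np.array([0,0,1.]);t=np.radians(th)
    z=np.sin(t)*f-np.cos(t)*u; y=s*(np.cos(t)*f+np.sin(t)*u); return np.c_[np.cross(y,z),y,z]
E
python3 - <<'E'
from ik import *
# pick pose
for yaw in(-9.3,170.7):
    for g in((0,.6,.4,1.5,-.3,1,.4),):
        q,e=ik(np.array([.50,-.369,.06]),Rdown(yaw),np.array(g)); print('pick',yaw,q.round(2),e.round(3))
C=np.array([.50,-.116,0])
for th in(57,):
  for s in(1,-1):
    for phi in range(-180,180,20):
      q=np.array((0,.5,.3,1.8,-.3,.9,.4)); 
      f=np.array([np.cos(np.radians(phi)),np.sin(np.radians(phi)),0])
      ok=[]
      for t in np.linspace(0,th,8):
        Rt=Rtilt(phi,t,s); p=C+[0,0,.12]+0*f+Rt[:,2]*.034
        bestq=None
        c=[ik(p,Rt,q)] if t else [ik(p,Rt,np.array(g)) for g in((-.2,.5,.3,1.8,-.3,.9,.4),(-.2,.5,0,1.8,0,.9,2),(-.2,.5,0,1.8,0,.9,-2))]
        q,e=min(c,key=lambda x:x[1]); ok.append(e)
      if max(ok)<.03: print(s,phi,q.round(2),np.round(max(ok),3))
E
```

```text
pick -9.3 [ 0.27  0.6   0.43  1.74 -0.31  0.87  0.68] 0.0
pick 170.7 [ 1.35  0.95 -1.22  1.76  1.    1.18  2.77] 0.031
1 -180 [-0.24  0.89  0.56  1.51 -0.09  1.81 -2.76] 0.0
1 -160 [-0.24  0.81  0.38  1.57  0.19  1.69 -2.7 ] 0.0
1 -140 [-0.34  0.76  0.39  1.67  0.38  1.52 -2.57] 0.0
1 -120 [-0.44  0.69  0.39  1.81  0.58  1.32 -2.5 ] 0.0
1 -100 [-0.52  0.61  0.39  1.97  0.82  1.12 -2.48] 0.0
1 -80 [-0.56  0.52  0.4   2.14  1.14  0.91 -2.53] 0.0
1 -60 [-1.14  0.78  1.16  2.3   1.25  0.24 -2.51] 0.0
1 -40 [ 0.11  0.35 -0.22  2.43  2.14  0.81 -2.77] 0.0
1 40 [ 1.4   0.68 -1.    2.26 -1.14  0.44  2.34] 0.0
1 60 [ 0.66  0.52 -0.09  2.09 -1.14  1.1   2.48] 0.0
1 80 [ 0.57  0.6  -0.03  1.92 -0.9   1.31  2.5 ] 0.0
1 100 [ 0.53  0.68 -0.06  1.77 -0.67  1.48  2.56] 0.0
1 120 [ 0.46  0.75 -0.08  1.64 -0.46  1.64  2.66] 0.0
1 140 [ 0.41  0.8  -0.15  1.54 -0.23  1.75  2.77] 0.0
1 160 [-0.31  1.01  0.87  1.5  -0.42  1.95 -2.76] 0.0
-1 -180 [-0.15  0.85  0.41  1.51 -0.02  1.8   0.3 ] 0.0
-1 -160 [-0.27  0.82  0.43  1.57  0.17  1.68  0.47] 0.0
-1 -140 [-0.38  0.77  0.44  1.67  0.36  1.51  0.6 ] 0.0
-1 -120 [-0.59  0.74  0.6   1.81  0.47  1.27  0.75] 0.0
-1 -100 [-0.7   0.67  0.63  1.97  0.69  1.03  0.78] 0.0
-1 -80 [-0.81  0.6   0.7   2.14  0.99  0.77  0.72] 0.0
-1 -60 [-0.91  0.56  0.82  2.3   1.5   0.52  0.47] 0.0
-1 -40 [-0.36  0.35  0.29  2.43  2.2   0.67  0.23] 0.0
-1 40 [ 1.4   0.68 -1.    2.26 -1.14  0.44 -0.8 ] 0.0
-1 60 [ 0.75  0.52 -0.2   2.09 -1.1   1.05 -0.69] 0.0
-1 80 [ 0.73  0.61 -0.23  1.92 -0.82  1.24 -0.7 ] 0.0
-1 100 [ 0.66  0.69 -0.24  1.77 -0.59  1.43 -0.66] 0.0
-1 120 [ 0.11  0.79  0.42  1.64 -0.66  1.78 -0.26] 0.0
-1 140 [ 0.05  0.83  0.4   1.54 -0.44  1.84 -0.09] 0.0
-1 160 [-0.05  0.85  0.4   1.5  -0.23  1.86  0.1 ] 0.0
```

```bash
python3 - <<'E'
from ik import *
for phi in(80,100,-80,-100,-120):
    q,e=ik(np.array([.50,-.369,.12]),Rdown(-9.3),np.array((.27,.6,.43,1.74,-.31,.87,.68)))
    E=[e];J=[q]
    for a in np.linspace(0,1,12):
        q,e=ik(np.array([.5,-.369+.253*a,.17]),Rdown(-9.3+a*(phi+9.3)),q); E.append(e);J.append(q)
    qy=q
    for t in np.linspace(0,57,12):
        Rt=Rtilt(phi,t,1); q,e=ik(np.array([.5,-.116,.12])+Rt[:,2]*.034,Rt,q);E.append(e);J.append(q)
    for h in np.linspace(.12,.05,5):
        q,e=ik(np.array([.5,-.116,h])+Rt[:,2]*.034,Rt,q);E.append(e);J.append(q)
    J=np.array(J);print(phi,'yawed',qy.round(2),'end',q.round(2),'err',np.max(E).round(3),'margin',np.minimum(J-lo,hi-J).min(0).round(2),'maxstep',np.abs(np.diff(J,axis=0)).max().round(2))
E
```

```text
80 yawed [ 0.08  0.24  0.12  1.92 -0.03  0.97  1.61] end [ 0.68  0.73 -0.17  1.92 -0.85  1.17  2.55] err 0.0 margin [2.13 0.63 0.77 0.57 0.34 0.6  0.27] maxstep 0.18
100 yawed [ 0.13  0.24  0.06  1.92 -0.02  0.97  1.94] end [ 0.61  0.8  -0.17  1.77 -0.62  1.36  2.58] err 0.0 margin [2.2  0.63 0.77 0.57 0.57 0.55 0.24] maxstep 0.18
-80 yawed [-0.4   0.3   0.69  1.92 -0.23  0.99 -1.01] end [-1.09  1.06  1.1   2.14  0.26  0.41 -1.92] err 0.0 margin [1.67 0.69 0.05 0.42 0.86 0.22 0.9 ] maxstep 0.17
-100 yawed [-0.48  0.32  0.78  1.93 -0.27  1.   -1.32] end [-0.99  1.08  1.06  1.97  0.1   0.77 -1.95] err 0.0 margin [1.78 0.71 0.1  0.57 0.81 0.58 0.87] maxstep 0.18
-120 yawed [-0.55  0.35  0.88  1.93 -0.31  1.01 -1.63] end [-0.84  1.09  1.01  1.81  0.02  1.09 -2.06] err 0.0 margin [1.93 0.74 0.17 0.57 0.75 0.67 0.76] maxstep 0.21
```

```bash
python3 - <<'E'
from h import *
inc((.500,-.369,.12),Rdown(-9.3))
E
```

```text
shift [-0.5937, 0.0082, 0.0072] rot [0.07, -0.07, 6.2] p [0.5239 0.2243 0.1279] j [-0.857  0.429  0.507  1.832 -0.253  0.943 -0.293]
```

{"op": "play_rows", "data": {
  "increments": [
    [[-0.04,0,0],[0,0,1],0.75],
    [[-0.08,0.001,0],[0,0,1],0.75],
    [[-0.12,0.002,0],[0,0,2],0.75],
    [[-0.16,0.003,0],[0,0,2],0.75],
    [[-0.2,0.004,0],[0,0,3],0.75],
    [[-0.24,0.004,0],[0,0,3],0.75],
    [[-0.28,0.005,0],[0,0,4],0.75],
    [[-0.32,0.005,0],[0,0,4],0.75],
    [[-0.36,0.006,0],[0,0,5],0.75],
    [[-0.4,0.006,0],[0,0,5],0.75]
  ]
}}

```text
clock: 11.38
position: [0.5069, -0.1775, 0.126]
ee_rot: [-0.001, 0.756, 0.655, -0.001]
force: [0.4, 0.2, -1.2]
gripper_width: 0.0645
grasp_force: 0.0
```

```bash
python3 - <<'E'
from h import *
inc((.500,-.369,.12),Rdown(-9.3))
E
```

```text
shift [-0.1905, 0.0204, 0.006] rot [-0.09, 0.0, 1.13] p [ 0.5069 -0.1775  0.126 ] j [-0.241  0.4    0.645  1.914 -0.297  0.925  0.405]
```

{"op": "play_rows", "data": {
  "increments": [
    [[-0.04,0.005,0],[0,0,1],0.75],
    [[-0.08,0.01,0],[0,0,1.1],0.75],
    [[-0.12,0.015,0],[0,0,1.1],0.75],
    [[-0.155,0.018,0],[0,0,1.1],0.75],
    [[-0.175,0.02,0.006],[0,0,1.1],0.75],
    [[-0.19,0.02,0.006],[0,0,1.1],0.75],
    [[-0.19,0.02,0.006],[0,0,1.1],0.75],
    [[-0.19,0.02,0.006],[0,0,1.1],0.75],
    [[-0.19,0.02,0.006],[0,0,1.1],0.75]
  ]
}}

```text
clock: 12.13
position: [0.5008, -0.3657, 0.1202]
ee_rot: [-0.001, 0.761, 0.648, -0.0]
force: [0.1, -0.3, 0.1]
gripper_width: 0.0642
grasp_force: 0.0
```

```bash
python3 - <<'E'
from h import *
o=st(); c=snap('wrist','o1.png')
g=cv2.cvtColor(c['image'],cv2.COLOR_BGR2HSV)
rect(c,(5,150,40),(20,255,255),.066)
print('pinch px',proj(c,(.500,-.369,.066)).round(1))
m=cv2.inRange(g,np.array((5,150,40)),np.array((20,255,255)))
for r in range(60,300,20):
    x=np.where(m[r])[0]
    if len(x): print(r,x.min(),x.max(),g[r,x.min():x.max():max(1,(x.max()-x.min())//8),2].tolist(),ray(c,(x.min(),r),.066).round(4)[:2],ray(c,(x.max(),r),.066).round(4)[:2])
inc((.500,-.369,.010),Rdown(-9.3))
E
```

```text
t 12.13 p [ 0.5008 -0.3657  0.1202] R
 [[ 0.16   0.987 -0.001]
 [ 0.987 -0.16   0.001]
 [ 0.001 -0.001 -1.   ]] w 0.06424906930553642 F [ 0.1 -0.3  0.1] g 0.0
c 0.4993 -0.3678 dims 0.1673 0.0333 yaw 79.99
pinch px [251.3 197.8]
120 241 269 [114, 117, 116, 120, 124, 125, 120, 203, 232, 232] [ 0.5026 -0.2985] [ 0.5261 -0.3023]
140 236 270 [96, 109, 113, 107, 111, 109, 168, 214, 237] [ 0.4954 -0.3144] [ 0.5246 -0.3191]
160 237 269 [109, 109, 107, 109, 107, 109, 109, 107] [ 0.4932 -0.3319] [ 0.5212 -0.3364]
180 237 268 [105, 168, 232, 237, 235, 226, 193, 230, 231, 237, 224] [ 0.4899 -0.35  ] [ 0.5177 -0.3545]
200 237 267 [226, 237, 236, 235, 236, 236, 235, 237, 237, 237] [ 0.4865 -0.369 ] [ 0.5141 -0.3734]
220 235 267 [82, 235, 235, 235, 237, 237, 236, 237] [ 0.4811 -0.3886] [ 0.5112 -0.3935]
240 235 266 [86, 229, 232, 233, 233, 233, 234, 233, 234, 234, 233] [ 0.4773 -0.4096] [ 0.5072 -0.4144]
260 238 266 [229, 230, 231, 232, 230, 230, 230, 231, 231, 232] [ 0.4762 -0.432 ] [ 0.504  -0.4365]
shift [-0.0037, -0.0004, 0.1104] rot [-0.04, -0.04, 0.15] p [ 0.5011 -0.3655  0.1204] j [ 0.118  0.56   0.637  1.709 -0.385  1.002  0.733]
```

{"op": "play_rows", "data": {
  "increments": [
    [[-0.003,-0.0003,0.035],[0,0,0],0.75],
    [[-0.003,-0.0003,0.07],[0,0,0],0.75],
    [[-0.003,-0.0003,0.09],[0,0,0],0.75],
    [[-0.003,-0.0003,0.105],[0,0,0],0.75],
    [[-0.003,-0.0003,0.11],[0,0,0],0.75],
    [[-0.003,-0.0003,0.11],[0,0,0],0.75]
  ]
}}

```text
clock: 12.68
position: [0.5001, -0.369, 0.0103]
ee_rot: [-0.0, 0.761, 0.648, -0.0]
force: [-0.0, 0.2, 0.6]
gripper_width: 0.0643
grasp_force: 0.0
```

{"op": "play_rows", "data": {
  "increments": [
    [[0,0,0],[0,0,0],0.2],
    [[0,0,0],[0,0,0],0.15],
    [[0,0,0],[0,0,0],0.15],
    [[0,0,0],[0,0,0],0.15],
    [[0,0,0],[0,0,0],0.15],
    [[0,0,0],[0,0,0],0.15],
    [[0,0,0],[0,0,0],0.15]
  ],
  "squeeze": 70
}}

```text
clock: 13.27
position: [0.5007, -0.37, 0.0123]
ee_rot: [0.001, 0.762, 0.648, 0.0]
force: [-3.9, 2.6, 11.7]
gripper_width: 0.0284
grasp_force: 69.0
```

{"op": "play_rows", "data": {
  "increments": [
    [[0,0,-0.01],[0,0,0],0.15],
    [[0,0,-0.03],[0,0,0],0.15],
    [[0,0,-0.06],[0,0,0],0.15],
    [[0,0,-0.1],[0,0,0],0.15],
    [[0,0,-0.14],[0,0,0],0.15],
    [[0,0,-0.15],[0,0,0],0.15],
    [[0,0,-0.15],[0,0,0],0.15]
  ]
}}

```text
clock: 13.85
position: [0.5014, -0.3707, 0.165]
ee_rot: [0.003, 0.762, 0.648, 0.001]
force: [-0.2, -0.2, -4.0]
gripper_width: 0.0281
grasp_force: 70.3
```

```bash
python3 - <<'E'
from h import *
st();inc((.500,-.13,.16),Rdown(-110))
c=snap('wrist');rect(c,(5,150,40),(20,255,255),.066+.148)
E
```

```text
t 13.85 p [ 0.5014 -0.3707  0.165 ] R
 [[ 0.16   0.987  0.005]
 [ 0.987 -0.16  -0.003]
 [-0.002  0.006 -1.   ]] w 0.028070770246670304 F [-0.2 -0.2 -4. ] g 70.25911688804626
shift [0.2374, -0.04, 0.0043] rot [0.33, -0.22, 100.78] p [ 0.5014 -0.3707  0.165 ] j [ 0.103  0.513  0.667  1.669 -0.354  1.077  0.715]
c 0.5032 -0.3543 dims 0.1391 0.0349 yaw 80.71
```

{"op": "play_rows", "data": {
  "increments": [
    [[0.03,-0.004,0],[0,0,6],0.15],
    [[0.06,-0.01,0],[0,0,12],0.15],
    [[0.09,-0.015,0],[0,0,18],0.15],
    [[0.12,-0.02,0],[0,0,24],0.15],
    [[0.15,-0.025,0],[0,0,31],0.15],
    [[0.18,-0.03,0],[0,0,38],0.15],
    [[0.21,-0.035,0],[0,0,45],0.15],
    [[0.23,-0.039,0],[0,0,52],0.15],
    [[0.237,-0.04,0],[0,0,59],0.15],
    [[0.237,-0.04,0],[0,0,66],0.15]
  ]
}}

```text
clock: 14.73
position: [0.498, -0.1264, 0.1595]
ee_rot: [-0.001, 0.992, 0.127, -0.001]
force: [-0.1, -0.8, -3.0]
gripper_width: 0.0285
grasp_force: 70.2
```

```bash
python3 - <<'E'
from h import *
inc((.500,-.13,.16),Rdown(-110))
E
```

```text
shift [0.001, 0.004, -0.0005] rot [-0.04, 0.12, 34.63] p [ 0.498  -0.1264  0.1595] j [-0.593  0.391  0.968  1.945 -0.381  1.004 -0.765]
```

{"op": "play_rows", "data": {
  "increments": [
    [[0,0.004,0],[0,0,7],0.15],
    [[0,0.004,0],[0,0,14],0.15],
    [[0,0.004,0],[0,0,21],0.15],
    [[0,0.004,0],[0,0,28],0.15],
    [[0,0.004,0],[0,0,34.6],0.15],
    [[0,0.004,0],[0,0,34.6],0.15],
    [[0,0.004,0],[0,0,34.6],0.15]
  ]
}}

```text
clock: 15.32
position: [0.4989, -0.133, 0.1598]
ee_rot: [0.001, 0.985, -0.17, -0.001]
force: [-0.2, -0.1, -3.5]
gripper_width: 0.0282
grasp_force: 70.3
```

```bash
python3 - <<'E'
from h import *
from ik import Rtilt
o=st()
print(np.round(o['joints'],3))
# tips point: TCP-34mm along z; tray stays about there; z of tips .17
tip=np.array([.50,-.116,.17])
for th in(30,57):
    Rt=Rtilt(-110,th,1); inc(tip+Rt[:,2]*.034,Rt)
E
```

```text
t 15.32 p [ 0.4989 -0.133   0.1598] R
 [[ 0.942 -0.336 -0.002]
 [-0.336 -0.942 -0.001]
 [-0.001  0.001 -1.   ]] w 0.028197566075797622 F [-0.2 -0.1 -3.5] g 70.28623223304749
[-0.672  0.466  1.116  1.941 -0.486  1.04  -1.254]
shift [-0.0048, 0.0006, 0.0193] rot [-29.92, -0.02, 0.41] p [ 0.4989 -0.133   0.1598] j [-0.672  0.466  1.116  1.941 -0.486  1.04  -1.254]
shift [-0.0049, 0.0122, 0.0084] rot [-56.92, -0.12, 0.41] p [ 0.4989 -0.133   0.1598] j [-0.672  0.466  1.116  1.941 -0.486  1.04  -1.254]
```

{"op": "play_rows", "data": {
  "increments": [
    [[-0.002,0,0.005],[-5,0,0],0.15],
    [[-0.004,0,0.01],[-11,0,0],0.15],
    [[-0.005,0,0.015],[-17,0,0],0.15],
    [[-0.005,0,0.019],[-23,0,0],0.15],
    [[-0.005,0.001,0.019],[-30,0,0.4],0.15],
    [[-0.005,0.001,0.019],[-30,0,0.4],0.15]
  ]
}}

```text
clock: 15.82
position: [0.4955, -0.1287, 0.1388]
ee_rot: [0.26, 0.951, -0.163, -0.047]
force: [0.1, 1.9, -4.5]
gripper_width: 0.0285
grasp_force: 70.5
```

```bash
python3 - <<'E'
from h import *
from ik import *
o=arm.get_obs()
tip=np.array([.50,-.116,.17]);q=o['joints'];print(np.round(q,3),np.round(o['position'],4))
print('fk err',fk(q,S,P)[0]-o['position'])
Rt=Rtilt(-110,57,1); inc(tip+Rt[:,2]*.034,Rt)
E
```

```text
[-0.958  0.769  1.192  1.902 -0.209  1.029 -1.64 ] [ 0.4955 -0.1287  0.1388]
fk err [ 0.00277287  0.03163184 -0.01866074]
shift [-0.0003, 0.0194, -0.0032] rot [-26.34, -0.16, 0.51] p [ 0.4955 -0.1287  0.1388] j [-0.958  0.769  1.192  1.902 -0.209  1.029 -1.64 ]
```

{"op": "play_rows", "data": {
  "increments": [
    [[0,0.004,-0.001],[-6,0,0],0.15],
    [[0,0.008,-0.001],[-11,0,0],0.15],
    [[0,0.012,-0.002],[-16,0,0.3],0.15],
    [[0,0.016,-0.003],[-21,0,0.5],0.15],
    [[0,0.019,-0.003],[-26,0,0.5],0.15],
    [[0,0.019,-0.003],[-26.3,0,0.5],0.15],
    [[0,0.019,-0.003],[-26.3,0,0.5],0.15],
    [[0,0.019,-0.003],[-26.3,0,0.5],0.15]
  ]
}}

```text
clock: 16.48
position: [0.4892, -0.147, 0.1539]
ee_rot: [0.463, 0.868, -0.159, -0.081]
force: [-0.3, -0.4, -3.2]
gripper_width: 0.028
grasp_force: 70.8
```

```bash
python3 - <<'E'
from h import *
from ik import *
o=st()
tip=np.array([.50,-.116,.17]);q=o['joints'];print(np.round(q,3))
Rt=Rtilt(-110,57,1); inc(tip+Rt[:,2]*.034,Rt)
E
```

```text
t 16.48 p [ 0.4892 -0.147   0.1539] R
 [[ 0.936 -0.201 -0.288]
 [-0.351 -0.52  -0.779]
 [ 0.007  0.83  -0.557]] w 0.027989261452419697 F [-0.3 -0.4 -3.2] g 70.76422870159149
[-1.037  1.064  1.207  1.829 -0.035  1.141 -1.836]
shift [-0.0005, -0.0044, -0.0022] rot [-0.87, 0.27, -0.63] p [ 0.4892 -0.147   0.1539] j [-1.037  1.064  1.207  1.829 -0.035  1.141 -1.836]
```

{"op": "play_rows", "data": {
  "increments": [
    [[0,-0.025,0.017],[0,0,0],0.15],
    [[0,-0.05,0.033],[0,0,0],0.15],
    [[0,-0.075,0.05],[0,0,0],0.15],
    [[-0.001,-0.093,0.062],[0,0,0],0.15],
    [[-0.001,-0.1,0.067],[0,0,0],0.15],
    [[-0.001,-0.1,0.067],[0,0,0],0.15]
  ]
}}

```text
clock: 16.98
position: [0.4889, -0.147, 0.0331]
ee_rot: [0.464, 0.868, -0.159, -0.081]
force: [0.4, 0.4, -3.1]
gripper_width: 0.0283
grasp_force: 70.7
```

```bash
python3 - <<'E'
from h import *
o=st();print(np.round(o['joints'],3))
print(Rq(o['ee_rot']).as_matrix().T@[0,0,-.01])
snap('wrist','wt.png');c=snap('scene')
cv2.imwrite('pics/st.png',c['image'])
h=cv2.cvtColor(c['image'],cv2.COLOR_BGR2HSV);m=cv2.inRange(h,np.array((5,180,60)),np.array((16,255,255)));m[:, :170]=0;m[:,290:]=0
ys,xs=np.where(m>0);print(xs.min(),xs.max(),ys.min(),ys.max())
Rm=Rq(o['ee_rot']).as_matrix();C=o['position']-.0237*Rm[:,2]-.0025*Rm[:,1]
for a in(-.085,.085):
  for b in(-.03,.03):
    for d in(-.0125,.0175):
      X=C+Rm@[a,-0,0]+Rm[:,2]*b+Rm[:,1]*d; print(a,b,d,X.round(3),proj(c,X).round(1))
E
```

```text
t 16.98 p [ 0.4889 -0.147   0.0331] R
 [[ 0.936 -0.201 -0.289]
 [-0.352 -0.519 -0.779]
 [ 0.006  0.831 -0.556]] w 0.028294193214449533 F [ 0.4  0.4 -3.1] g 70.68445354700089
[-0.976  1.221  1.061  1.826 -0.14   1.021 -1.923]
[-6.48597904e-05 -8.31007201e-03  5.56223844e-03]
192 226 80 212
-0.085 -0.03 -0.0125 [ 0.428 -0.067  0.05 ] [230.5 178.7]
-0.085 -0.03 0.0175 [ 0.422 -0.083  0.075] [225.5 171.6]
-0.085 0.03 -0.0125 [ 0.411 -0.114  0.017] [217.2 184.9]
-0.085 0.03 0.0175 [ 0.405 -0.13   0.041] [212.2 178. ]
0.085 -0.03 -0.0125 [ 0.587 -0.127  0.051] [211.6 206.5]
0.085 -0.03 0.0175 [ 0.581 -0.143  0.076] [205.9 198.8]
0.085 0.03 -0.0125 [ 0.57  -0.174  0.018] [197.3 212.7]
0.085 0.03 0.0175 [ 0.564 -0.19   0.043] [191.7 205.3]
```

{"op": "play_rows", "data": {
  "increments": [
    [[0,-0.004,0.003],[0,0,0],0.15],
    [[0,-0.008,0.0055],[0,0,0],0.15],
    [[0,-0.011,0.0075],[0,0,0],0.15],
    [[0,-0.0125,0.0085],[0,0,0],0.15],
    [[0,-0.0125,0.0085],[0,0,0],0.15]
  ]
}}

```text
clock: 17.5
position: [0.4898, -0.147, 0.0192]
ee_rot: [0.465, 0.867, -0.159, -0.081]
force: [2.2, 2.2, 6.3]
gripper_width: 0.0281
grasp_force: 71.5
```

{"op": "play_rows", "data": {
  "increments": [
    [[0,0,0],[0,0,0],0.45],
    [[0,0,0],[0,0,0],0.45],
    [[0,0,0],[0,0,0],0.45],
    [[0,0,0],[0,0,0],0.45]
  ]
}}

```text
clock: 17.83
position: [0.4893, -0.1468, 0.0184]
ee_rot: [0.465, 0.867, -0.159, -0.081]
force: [0.6, 0.0, -0.1]
gripper_width: 0.0384
grasp_force: 0.3
```

```bash
python3 - <<'E'
from h import *
st()
w=snap('wrist')['image'];c=snap('scene')['image'];t=snap('top')['image']
im=np.zeros((560,800,3),np.uint8);im[:384,:512]=w;im[:288,512:]=cv2.resize(c[160:240,170:250],(288,288),interpolation=2);im[290:560,512:782]=cv2.resize(t[160:250,240:330],(270,270),interpolation=2)
cv2.imwrite('pics/rel.png',im)
E
```

```text
t 17.83 p [ 0.4893 -0.1468  0.0184] R
 [[ 0.936 -0.201 -0.288]
 [-0.351 -0.517 -0.781]
 [ 0.008  0.832 -0.555]] w 0.03842783236069271 F [ 0.6  0.  -0.1] g 0.3265747155819554
```

{"op": "play_rows", "data": {
  "increments": [
    [[0,0,-0.01],[0,0,0],0.45],
    [[0,0,-0.03],[0,0,0],0.45],
    [[0,0,-0.06],[0,0,0],0.45],
    [[0,0,-0.09],[0,0,0],0.45],
    [[0,0,-0.12],[0,0,0],0.45],
    [[0,0,-0.14],[0,0,0],0.45],
    [[0,0,-0.14],[0,0,0],0.45],
    [[0,0,-0.14],[0,0,0],0.45]
  ]
}}

```text
clock: 18.65
position: [0.5302, -0.0365, 0.0966]
ee_rot: [0.465, 0.868, -0.159, -0.08]
force: [-0.5, -0.7, -0.8]
gripper_width: 0.0385
grasp_force: 0.0
```

```bash
python3 - <<'E'
from h import *
o=st();print(np.round(o['joints'],3))
t=snap('top');c=snap('scene')
for z in(.038,.06): 
  for cam,roi in((t,(230,160,345,245)),(c,(165,160,290,260))):
    try: rect(cam,(5,185,60),(16,255,255),z,roi)
    except Exception as e: print(e)
w=snap('wrist')
im=np.zeros((560,800,3),np.uint8);im[:384,:512]=w['image'];im[:288,512:]=cv2.resize(c['image'][160:240,170:250],(288,288),interpolation=2);im[290:560,512:782]=cv2.resize(t['image'][160:250,240:330],(270,270),interpolation=2)
cv2.imwrite('pics/rel2.png',im)
E
```

```text
t 18.65 p [ 0.5302 -0.0365  0.0966] R
 [[ 0.937 -0.201 -0.286]
 [-0.35  -0.518 -0.781]
 [ 0.008  0.831 -0.556]] w 0.038471630200319164 F [-0.5 -0.7 -0.8] g 0.0
[-1.069  1.171  1.101  1.645 -0.12   1.298 -1.958]
c 0.5022 -0.1109 dims 0.1638 0.0599 yaw -20.73
c 0.5275 -0.1121 dims 0.1943 0.0739 yaw -20.47
c 0.5001 -0.1085 dims 0.1603 0.0586 yaw -20.73
c 0.56 -0.1105 dims 0.1885 0.0717 yaw -20.47
```

View pics/rel2.png

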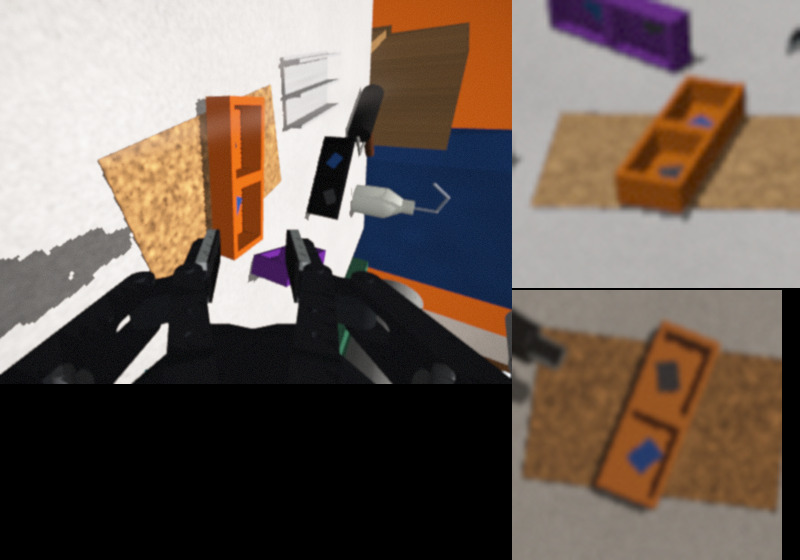

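The orange tray lies flat, open side up, on the mat (bottom-right crop: centred on the cork, about 20° askew), and the fingers are clear of it. Next I untilt the hand and go above it.

```bash
python3 - <<'E'
from h import *
inc((.502,-.111,.10),Rdown(-110.7))
E
```

```text
shift [0.0004, 0.0464, 0.0623] rot [56.34, -0.42, -0.14] p [ 0.529  -0.0382  0.0959] j [-1.068  1.173  1.1    1.647 -0.12   1.297 -1.958]
```

{"op": "play_rows", "data": {
  "increments": [
    [[0,0.02,-0.012],[3,0,0],1],
    [[0,0.035,-0.02],[9,0,0],1],
    [[0,0.05,-0.01],[16,0,0],1],
    [[0,0.055,0],[23,0,0],1],
    [[0,0.06,0.02],[30,0,0],1],
    [[0,0.06,0.04],[37,0,0],1],
    [[0,0.055,0.055],[44,0,0],1],
    [[0,0.05,0.062],[51,0,0],1],
    [[0,0.046,0.062],[56.3,-0.4,0],1],
    [[0,0.046,0.062],[56.3,-0.4,0],1]
  ]
}}

```text
clock: 19.63
position: [0.5003, -0.1145, 0.1005]
ee_rot: [-0.003, 0.983, -0.185, 0.002]
force: [-0.7, -0.3, -0.3]
gripper_width: 0.0853
grasp_force: 0.0
```

{"op": "play_rows", "data": {
  "increments": [
    [[0,0,0],[0,0,0],1],
    [[0,0,0],[0,0,0],1],
    [[0,0,0],[0,0,0],1]
  ]
}}

```text
clock: 19.88
position: [0.5025, -0.1089, 0.0995]
ee_rot: [0.001, 0.984, -0.179, 0.0]
force: [0.2, 1.1, 0.3]
gripper_width: 0.0851
grasp_force: 0.0
```

```bash
python3 - <<'E'
from h import *
st()
c=snap('wrist')
rect(c,(5,185,40),(12,255,255),.038,(150,40,360,320))
h=cv2.cvtColor(c['image'],cv2.COLOR_BGR2HSV)
# per-row extents of saturated orange
m=cv2.inRange(h,np.array((4,185,40)),np.array((12,255,255)))
for r in range(60,320,20):
    x=np.where(m[r,150:360])[0]+150
    if len(x)>3: print(r,x.min(),x.max(),ray(c,(x.min(),r),.038).round(4)[:2],ray(c,(x.max(),r),.038).round(4)[:2], h[r,(x.min()+x.max())//2])
print('corners expected',[proj(c,np.r_[np.array([.502,-.111])+R.from_euler('z',-20.7,degrees=True).apply([a,b,0])[:2],.038]).round() for a in(-.085,.085) for b in(-.03,.03)], 'mat hsv',h[proj(c,(.47,-.19,.003)).astype(int)[1].clip(0,383),proj(c,(.47,-.19,.003)).astype(int)[0].clip(0,511)])
inc((.502,-.111,.0),Rdown(-110.7))
E
```

```text
t 19.88 p [ 0.5025 -0.1089  0.0995] R
 [[ 0.936 -0.352  0.   ]
 [-0.352 -0.936 -0.002]
 [ 0.001  0.002 -1.   ]] w 0.08514739848379925 F [0.2 1.1 0.3] g 0.0
c 0.5027 -0.1129 dims 0.1637 0.0612 yaw -20.62
120 228 285 [ 0.5722 -0.1112] [ 0.5547 -0.1579] [ 12 185 228]
140 224 285 [ 0.5574 -0.1013] [ 0.5382 -0.1524] [120  18  70]
160 225 288 [ 0.5403 -0.0952] [ 0.52   -0.1492] [ 12 215 217]
180 226 289 [ 0.5224 -0.0888] [ 0.5016 -0.1441] [ 11 225  93]
200 226 288 [ 0.504  -0.0813] [ 0.483 -0.137] [ 12 219 215]
220 227 287 [ 0.4843 -0.0742] [ 0.4635 -0.1295] [108 196  69]
240 228 285 [ 0.4636 -0.0669] [ 0.4434 -0.1207] [ 12 229 214]
260 229 284 [ 0.4419 -0.0591] [ 0.4218 -0.1124] [ 10 237 116]
corners expected [array([284., 269.]), array([227., 269.]), array([291.,  97.]), array([221.,  97.])] mat hsv [ 15 141 168]
shift [0.0001, 0.0022, 0.0995] rot [0.1, -0.06, 0.1] p [ 0.5026 -0.1087  0.0995] j [-0.583  0.493  0.928  1.996 -0.503  0.898 -1.317]
```

{"op": "play_rows", "data": {
  "increments": [
    [[0.001,0.003,0.03],[0,0,0],1],
    [[0.001,0.003,0.06],[0,0,0],1],
    [[0.001,0.003,0.09],[0,0,0],1],
    [[0.001,0.003,0.11],[0,0,0],1],
    [[0.001,0.003,0.123],[0,0,0],1],
    [[0.001,0.003,0.129],[0,0,0],1],
    [[0.001,0.003,0.129],[0,0,0],1]
  ]
}}

```text
clock: 20.52
position: [0.5024, -0.1126, -0.0298]
ee_rot: [0.001, 0.984, -0.179, 0.0]
force: [-0.2, -0.4, -0.2]
gripper_width: 0.085
grasp_force: 0.0
```

{"op": "play_rows", "data": {
  "increments": [
    [[0,0,0],[0,0,0],0.5],
    [[0,0,0],[0,0,0],0.5],
    [[0,0,0],[0,0,0],0.5],
    [[0,0,0],[0,0,0],0.5],
    [[0,0,0],[0,0,0],0.5],
    [[0,0,0],[0,0,0],0.5],
    [[0,0,0],[0,0,0],0.5]
  ],
  "squeeze": 50
}}

```text
clock: 21.1
position: [0.5034, -0.113, -0.0278]
ee_rot: [-0.0, 0.984, -0.18, 0.002]
force: [-2.6, 1.5, 9.6]
gripper_width: 0.0587
grasp_force: 52.3
```

{"op": "play_rows", "data": {
  "increments": [
    [[0,0,-0.01],[0,0,0],0.5],
    [[0,0,-0.04],[0,0,0],0.5],
    [[0,0,-0.08],[0,0,0],0.5],
    [[0,0,-0.12],[0,0,0],0.5],
    [[0,0,-0.15],[0,0,0],0.5],
    [[0,0,-0.17],[0,0,0],0.5],
    [[0,0,-0.17],[0,0,0],0.5]
  ]
}}

```text
clock: 21.68
position: [0.504, -0.1132, 0.1454]
ee_rot: [-0.001, 0.984, -0.18, 0.004]
force: [0.7, 0.4, -3.0]
gripper_width: 0.0593
grasp_force: 56.5
```

```bash
python3 - <<'E'
from h import *
st(); inc((.525,.2512,.14),Rdown(-3.2))
E
```

```text
t 21.68 p [ 0.504  -0.1132  0.1454] R
 [[ 0.935 -0.354  0.007]
 [-0.354 -0.935  0.   ]
 [ 0.007 -0.003 -1.   ]] w 0.05932753790809723 F [ 0.7  0.4 -3. ] g 56.54390215873718
shift [-0.1095, -0.3482, 0.0056] rot [0.26, -0.42, -107.55] p [ 0.504  -0.1132  0.1454] j [-0.633  0.428  0.995  1.96  -0.436  0.977 -1.363]
```

{"op": "play_rows", "data": {
  "increments": [
    [[-0.01,-0.03,0],[0,0,-7],0.5],
    [[-0.02,-0.06,0],[0,0,-14],0.5],
    [[-0.03,-0.09,0],[0,0,-21],0.5],
    [[-0.04,-0.12,0],[0,0,-28],0.5],
    [[-0.05,-0.15,0],[0,0,-35],0.5],
    [[-0.06,-0.18,0],[0,0,-42],0.5],
    [[-0.07,-0.21,0],[0,0,-49],0.5],
    [[-0.08,-0.24,0],[0,0,-56],0.5],
    [[-0.088,-0.27,0],[0,0,-63],0.5],
    [[-0.095,-0.3,0],[0,0,-70],0.5]
  ]
}}

```text
clock: 22.52
position: [0.519, 0.2029, 0.1408]
ee_rot: [0.0, 0.908, 0.42, 0.0]
force: [0.8, -0.0, -2.4]
gripper_width: 0.0593
grasp_force: 56.4
```

```bash
python3 - <<'E'
from h import *
st(); inc((.525,.2512,.13),Rdown(-3.2))
E
```

```text
t 22.52 p [0.519  0.2029 0.1408] R
 [[ 0.648  0.762  0.001]
 [ 0.762 -0.648 -0.   ]
 [ 0.     0.001 -1.   ]] w 0.059271613020803915 F [ 0.8 -0.  -2.4] g 56.39315843582153
shift [0.0407, -0.0267, 0.0107] rot [0.07, 0.0, -37.19] p [0.519  0.2029 0.1408] j [-0.929  0.412  0.631  1.854 -0.29   0.967 -0.876]
```

{"op": "play_rows", "data": {
  "increments": [
    [[0.015,-0.01,0],[0,0,-7],0.5],
    [[0.03,-0.02,0],[0,0,-14],0.5],
    [[0.038,-0.025,0],[0,0,-21],0.5],
    [[0.041,-0.027,0.005],[0,0,-28],0.5],
    [[0.041,-0.027,0.01],[0,0,-34],0.5],
    [[0.041,-0.027,0.01],[0,0,-37.2],0.5],
    [[0.041,-0.027,0.01],[0,0,-37.2],0.5],
    [[0.041,-0.027,0.01],[0,0,-37.2],0.5],
    [[0.041,-0.027,0.01],[0,0,-37.2],0.5]
  ]
}}

```text
clock: 23.27
position: [0.5259, 0.2499, 0.1308]
ee_rot: [0.001, 0.729, 0.684, 0.0]
force: [0.3, 0.6, -3.6]
gripper_width: 0.0595
grasp_force: 56.4
```

```bash
python3 - <<'E'
from h import *
o=st(); w=snap('wrist');t=snap('top')
z=o['position'][2]+.0483+.0175; print(z)
rect(w,(4,185,40),(13,255,255),z,(150,30,360,340)); rect(t,(4,185,40),(13,255,255),z,(110,130,240,240))
h=cv2.cvtColor(w['image'],cv2.COLOR_BGR2HSV)
m=cv2.inRange(h,np.array((4,185,40)),np.array((13,255,255)))
for r in range(60,300,15):
    x=np.where(m[r,150:360])[0]+150
    if len(x)>3: print(r,x.min(),x.max(),ray(w,(x.min(),r),z).round(4)[:2],ray(w,(x.max(),r),z).round(4)[:2])
for col in(235,255,275):
    r=np.where(m[:200,col])[0]; print(col,r.min(),ray(w,(col,r.min()),z).round(4)[:2])
# yellow seen?
for cam in(w,t):
    try: rect(cam,(22,120,40),(35,255,255),.077)
    except Exception as e: print('none')
inc((.525,.2512,.13),Rdown(-3.2))
E
```

```text
t 23.27 p [0.5259 0.2499 0.1308] R
 [[ 0.064  0.998  0.002]
 [ 0.998 -0.064 -0.001]
 [-0.001  0.002 -1.   ]] w 0.05952632765434188 F [ 0.3  0.6 -3.6] g 56.365068554878235
0.19661082964534993
c 0.5281 0.2728 dims 0.1239 0.0607 yaw 86.5
c 0.5214 0.2036 dims 0.0787 0.0604 yaw 85.7
90 181 269 [0.5036 0.3356] [0.5388 0.3333]
105 181 275 [0.5027 0.3299] [0.541  0.3274]
120 182 354 [0.5023 0.324 ] [0.5734 0.3194]
135 207 309 [0.5119 0.3172] [0.5548 0.3145]
150 185 308 [0.5018 0.3116] [0.5544 0.3082]
165 186 307 [0.5013 0.305 ] [0.5539 0.3016]
180 187 306 [0.5008 0.2983] [0.5535 0.2949]
195 189 315 [0.5007 0.2912] [0.5575 0.2876]
210 190 315 [0.5002 0.284 ] [0.5576 0.2803]
225 191 314 [0.4997 0.2765] [0.5572 0.2727]
240 191 314 [0.4986 0.2687] [0.5572 0.2649]
255 192 313 [0.498  0.2606] [0.5568 0.2567]
270 193 312 [0.4974 0.2521] [0.5563 0.2483]
285 194 312 [0.4967 0.2434] [0.5563 0.2395]
235 88 [0.5252 0.335 ]
255 88 [0.5332 0.3344]
275 98 [0.5411 0.3301]
none
c 0.5199 0.1643 dims 0.0649 0.0532 yaw -3.1
shift [0.0012, -0.0011, 0.0008] rot [0.11, 0.03, -0.43] p [0.526  0.25   0.1308] j [-0.859  0.44   0.465  1.797 -0.234  0.958 -0.36 ]
```

{"op": "play_rows", "data": {
  "increments": [
    [[0.002,-0.001,0.025],[0,0,-0.4],0.5],
    [[0.002,-0.001,0.05],[0,0,-0.4],0.5],
    [[0.002,-0.001,0.065],[0,0,-0.4],0.5],
    [[0.002,-0.001,0.072],[0,0,-0.4],0.5],
    [[0.002,-0.001,0.072],[0,0,-0.4],0.5],
    [[0.002,-0.001,0.072],[0,0,-0.4],0.5],
    [[0.002,-0.001,0.072],[0,0,-0.4],0.5]
  ]
}}

```text
clock: 23.95
position: [0.526, 0.2523, 0.0599]
ee_rot: [0.001, 0.726, 0.687, 0.001]
force: [0.2, 0.1, -3.0]
gripper_width: 0.059
grasp_force: 56.2
```

```bash
python3 - <<'E'
from h import *
o=st(); w=snap('wrist');t=snap('top')
z=o['position'][2]+.0483+.0175
rect(w,(4,185,40),(13,255,255),z,(150,30,360,340)); rect(t,(4,185,40),(13,255,255),z,(110,130,240,240))
inc((.5253,.2520,.0412),Rdown(-3.15))
E
```

```text
t 23.95 p [0.526  0.2523 0.0599] R
 [[ 0.055  0.998  0.003]
 [ 0.998 -0.055  0.   ]
 [ 0.     0.003 -1.   ]] w 0.05902146098230047 F [ 0.2  0.1 -3. ] g 56.22090518474579
c 0.5283 0.2756 dims 0.1237 0.0607 yaw 86.67
c 0.5214 0.2056 dims 0.0773 0.0613 yaw 86.99
shift [-0.0004, -0.0006, 0.0186] rot [0.18, -0.02, 0.0] p [0.5259 0.2524 0.0598] j [-0.827  0.535  0.424  1.842 -0.289  0.822 -0.313]
```

{"op": "play_rows", "data": {
  "increments": [
    [[-0.0003,-0.0005,0.004],[0,0,0],0.5],
    [[-0.0003,-0.0005,0.008],[0,0,0],0.5],
    [[-0.0003,-0.0005,0.011],[0,0,0],0.5],
    [[-0.0003,-0.0005,0.014],[0,0,0],0.5],
    [[-0.0003,-0.0005,0.016],[0,0,0],0.5],
    [[-0.0003,-0.0005,0.017],[0,0,0],0.5],
    [[-0.0003,-0.0005,0.017],[0,0,0],0.5]
  ]
}}

```text
clock: 24.63
position: [0.5247, 0.2517, 0.0416]
ee_rot: [0.001, 0.726, 0.687, 0.0]
force: [0.5, 0.3, -3.8]
gripper_width: 0.0589
grasp_force: 56.4
```

{"op": "play_rows", "data": {
  "increments": [
    [[0,0,0.001],[0,0,0],0.5],
    [[0,0,0.002],[0,0,0],0.5],
    [[0,0,0.003],[0,0,0],0.5],
    [[0,0,0.003],[0,0,0],0.5]
  ]
}}

```text
clock: 24.97
position: [0.525, 0.2518, 0.0412]
ee_rot: [0.0, 0.726, 0.687, 0.001]
force: [-19.9, -8.8, 48.0]
gripper_width: 0.0595
grasp_force: 62.5
```

Bottomed out at 0.0412, exactly the seated height. I release and retreat.

{"op": "play_rows", "data": {
  "increments": [
    [[0,0,-0.002],[0,0,0],0.5],
    [[0,0,-0.002],[0,0,0],0.5],
    [[0,0,-0.002],[0,0,0],1],
    [[0,0,-0.002],[0,0,0],1],
    [[0,0,-0.002],[0,0,0],1],
    [[0,0,-0.002],[0,0,0],1],
    [[0,0,-0.012],[0,0,0],1],
    [[0,0,-0.04],[0,0,0],1],
    [[0,0,-0.08],[0,0,0],1],
    [[0,0,-0.12],[0,0,0],1]
  ]
}}

```text
clock: 25.8
position: [0.5241, 0.2512, 0.1603]
ee_rot: [0.001, 0.726, 0.687, -0.0]
force: [-0.1, 0.1, 0.7]
gripper_width: 0.0853
grasp_force: 0.0
```

{"op": "play_rows", "data": {
  "increments": [
    [[0,0,0],[0,0,0],1],
    [[0,0,0],[0,0,0],1],
    [[0,0,0],[0,0,0],1],
    [[0,0,0],[0,0,0],1]
  ]
}}

```text
clock: 26.13
position: [0.5241, 0.2516, 0.1581]
ee_rot: [0.001, 0.726, 0.688, -0.0]
force: [-0.2, -0.0, -0.5]
gripper_width: 0.0852
grasp_force: 0.0
```

```bash
python3 - <<'E'
from h import *
o=st(); w=snap('wrist');t=snap('top')
rect(w,(4,185,40),(13,255,255),.107,(150,30,360,340)); rect(t,(4,185,40),(13,255,255),.107,(110,130,240,240))
rect(t,(22,120,40),(35,255,255),.077,(110,130,240,240)); rect(w,(22,120,40),(35,255,255),.077,(150,30,360,340))
E
```

```text
t 26.13 p [0.5241 0.2516 0.1581] R
 [[ 0.055  0.999  0.001]
 [ 0.999 -0.055 -0.001]
 [-0.001  0.001 -1.   ]] w 0.0852225893356069 F [-0.2 -0.  -0.5] g 0.0
c 0.5258 0.2529 dims 0.1683 0.0588 yaw 86.94
c 0.5221 0.2246 dims 0.1167 0.0611 yaw 87.06
c 0.5195 0.1531 dims 0.0645 0.0307 yaw -3.1
c 0.5203 0.1427 dims 0.0584 0.0054 yaw -3.15
```

```bash
python3 -c "
from cell import arm
print(arm.hand_in())"
```

```text
the job is handed in; nothing more can be done
None
```

I stacked both trays, the yellow one over the grey tray's near (−y) end and the orange one straight above the grey, each fully down and let go, and handed the job in at about 26 s; hand-in returned no verdict.

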